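Sieve the small balls out of the mill balls

ROBOT

A 6-joint arm with a two-finger parallel gripper is mounted at the origin on a cart in front of the work surface, level with it; the furniture and walls round the work are solid. World frame = base frame: x ahead of the robot, y to its left, z up, the work surface at z = 0. Lengths are in m, angles in degrees, forces in N, time in s.
With the tool pointing down it reaches from about 0.275 to 0.975 m from the base axis. Payload 8.4 kg.
Tool frame: the origin (TCP) lies between the finger pads; the fingertips stand 22 mm ahead of it and the grasp point (between the pads) lies 3 mm ahead of it; z points along the fingers, y is the line along which they close (so a half turn about z gives the same grasp; the last joint's range is limited). The gripper opens to 92 mm and grips with 3 to 60 N. Pads are 20 mm wide; open, the fingers measure 128 mm over their backs; the gripper's body (75 mm by 189 mm) begins 69 mm behind the grasp point.
Start: joints at [66.727, 20.225, 93.587, -0, 66.188, -0.138], TCP at [0.246, 0.575, 0.237] pointing down, gripper open.
Joint ranges: [-150.9, 150.9], [-52.94, 120.26], [3.33, 152.33], [-74.26, 254.26], [0, 154.13], [-172.89, 172.89]. Speed limits (degrees/s): [127.2, 127.2, 159.86, 180, 180, 180].

INTERFACE

Orientations are given as a 3x3 rotation matrix whose columns are the frame's x, y, z axes.
In Python, from station import telemetry, vision, ticket gives the robot as it stands. The module is installed in compiled form; this text tells all that it offers.
- The arm moves only by the tool jog_arm, never from a script. Its argument "series" is a list of rows, each a list of 7 numbers: the shift along the tool's x, y, z in cm, then the turn, a rotation vector about the tool's x, y, z in degrees, then the opening, from 0 (shut) to 1 (fully open). A call has 1 to 8 rows; each row shifts and turns the commanded pose from where the row before left it, along the tool's axes as they then stand; what a row does not reach is not made up. A row lasts 1/12 s, in which the tool goes at most 41.7 mm and 7.16 degrees, less where a joint would pass 70% of its speed; a pose out of reach is approached as far as the arm can. A call is refused whole if a number of a shift passes 4.17 or a number of a turn 7.16, either way. A call with a gripper value outside its range is refused whole. The fingers move at their own pace and stop on an object; "force" is the grip in N (left out, the last holds). Time passes only in rows, so rows that do not move let the fingers close. It gives the time, the measured TCP pose, the force, the opening and the grip force at its end, in the units of the state.
- telemetry.observe(): the state, without advancing time (a new reading comes with each control period).
- vision.get_image(name): name is "side" or "top" or "wrist"; returns the picture (400x640x3 uint8, red, green, blue); there is no depth.
- vision.camera_params(name): a dict with "camera_matrix" (3x3 intrinsics, pixels), "D" ([k1, k2, p1, p2, k3] as OpenCV has them; the pictures are not rectified), "R" (3x3) and "t" (3): a world point X has camera coordinates R X + t. Camera axes: x right, y down, z forward; pixel columns grow to the right and rows downward; lengths in m; the calibration is good to about 2 mm. A picture is of the moment at which its call begins: read the wrist's pose just before it. camera_params takes no time and is no camera call; for the wrist camera it gives the pose at the moment of the call.
- ticket.sign_off(): hands the job in; it is judged then, once.
Trained networks look in the newest picture that a camera, given by its name, has taken for a name from the list of things; names that differ only in an ending like _2 or _b are one class to them, and where a whole thing is asked for, a point or a joint stands for the part that bears it (a point fixed in the world has none). Each returns a list of dicts, best first, with "conf" (0 to 1); they miss things now and then, are a little off and sometimes report something else, mostly with a low value. They report only what shows in the picture. A call takes as long as a camera call.
- vision.silhouettes(name, camera): "pixels" (400x640 bool, what is visible of it) and "box" ([left, top, right, bottom] in pixels, round what is visible of it).
- vision.pinpoint(name, camera): "at" ([column, row] in pixels: a listed point, or the origin of a listed thing).
The state is a dict: "time_s": time; "joint_positions": joint angles; "qvel": joint speeds; "joint_torque": joint torques, N m; "position": TCP position; "ee_rot": TCP orientation; "ft_force": force on the tool from outside, world axes, zero at the start; "torque": the same for the moment, N m; "opening": finger opening in m; "grasp_force": force on a finger pad.
Only numpy, scipy, OpenCV 4.12 (cv2) and the standard library are available. Lean on these libraries where they do the work, as an engineer would, in place of code of your own. Each camera call takes 0.05 s, during which the arm holds its last target. There are 200 camera calls.

TASK

Grip the sieve by its handle and feel out its travel on the tray's runners: ease it left until it touches the left stop, then right until it touches the right stop. Then shake it side to side between the stops, without lifting it off the runners or banging it, until all the small white balls have dropped into the tray, and park the sieve with the large balls still in it fully home in the grey frame. Handle it gently and leave the jars and the beaker where they stand.

Things in the scene. Friction and masses are not known exactly. Their poses are not given: they have to be found in the camera images.
- catch_tray: blue open catch tray fixed to the bench, 122 x 232 mm, long side along its y, +y to the robot's left; origin under its centre on the bench, z up. Dark floor 4 mm thick, end walls 44 mm high inside y = -110 and +110 mm. It stands left or right of the work, turned up to 0.25 rad.
- runner_mid (a point): point above the tray's centre, 50 mm above its origin, level with the tops of the tray's two long walls, which are the runners: 8 mm thick, inner faces at x = -53 and +53 mm, along the tray's y. The sieve's flanges rest and slide on them (slippery, friction about 0.2), with 2 mm play in x between sieve box and wall each side.
- stop_strip: aluminium strip on the tray's rear wall (origin and axes those of catch_tray) with two crossbar stops lying across both runners, z = 50 to 62 mm, left one at +y. They are clamped and rigid, but where along y differs each run and is not measured: each inner face is 83 to 99 mm from the tray's centre, so a centred sieve can slide 18 to 34 mm each way.
- sieve: loose steel sieve with bridge handle, 122 x 130 x 91 mm, 0.28 to 0.44 kg, plus 0.24 kg of balls; origin under the centre of its lower rim, z up, y along the runners. Box outside 102 (x) x 130 (y) x 42 mm, walls 3 mm; flanges to x = -61 and +61 mm, undersides at z = 24 mm. At the start it rests on the runners, its origin 26 mm above the tray's and within 8 mm of its centre in y.
- sieve_floor (a point): centre of the sieve's floor, 8 mm above the sieve's origin. 4 mm plate, three slots 15.6 mm wide and 96 mm long (along x) at y = -33, 0 and +33 mm; the flat bars between them are 17.4 mm wide, the end bars 21.2 mm. A ball that crosses a slot fast may skip over it.
- sieve_grip (a point): centre of the black grip of the sieve's bridge handle, 80 mm above the sieve's origin; the grip is 50 mm long (sieve x), 16 mm thick (sieve y), 22 mm high, to be pinched from above across its thickness.
- parking_frame: grey parking frame fixed to the bench, 121 x 149 mm, on the other side of the work from the tray, turned up to 0.25 rad; origin under its centre on the bench, its x and y for the sieve's x and y. Recess 107 x 135 mm, so 2.5 mm play all round the sieve box; floor at z = 4 mm, straight rim to z = 16 mm, above it a flared lead-in to z = 23 mm. A sieve fully home has its origin 4 mm above the frame's.
- small_0: small white ceramic ball, 14 mm in diameter, 12 g, origin at its centre; lies on a flat bar of the sieve at the start, rolls with some resistance (it stays put until the sieve is accelerated sideways by some 1.5 m/s2, then rolls freely) and falls through a slot when it comes over one slowly enough. On the tray's floor its centre is 11 mm above the bench.
- small_1: small white ceramic ball, 14 mm in diameter, 12 g, origin at its centre; lies on a flat bar of the sieve at the start, rolls with some resistance (it stays put until the sieve is accelerated sideways by some 1.5 m/s2, then rolls freely) and falls through a slot when it comes over one slowly enough. On the tray's floor its centre is 11 mm above the bench.
- small_2: small white ceramic ball, 14 mm in diameter, 12 g, origin at its centre; lies on a flat bar of the sieve at the start, rolls with some resistance (it stays put until the sieve is accelerated sideways by some 1.5 m/s2, then rolls freely) and falls through a slot when it comes over one slowly enough. On the tray's floor its centre is 11 mm above the bench.
- small_3: small white ceramic ball, 14 mm in diameter, 12 g, origin at its centre; lies on a flat bar of the sieve at the start, rolls with some resistance (it stays put until the sieve is accelerated sideways by some 1.5 m/s2, then rolls freely) and falls through a slot when it comes over one slowly enough. On the tray's floor its centre is 11 mm above the bench.
- small_4: small white ceramic ball, 14 mm in diameter, 12 g, origin at its centre; lies on a flat bar of the sieve at the start, rolls with some resistance (it stays put until the sieve is accelerated sideways by some 1.5 m/s2, then rolls freely) and falls through a slot when it comes over one slowly enough. On the tray's floor its centre is 11 mm above the bench.
- large_0: large dark steel ball, 26 mm in diameter, 60 g, origin at its centre; lies sunk in a slot of the sieve, too large to pass.
- large_1: large dark steel ball, 26 mm in diameter, 60 g, origin at its centre; lies sunk in a slot of the sieve, too large to pass.
- large_2: large dark steel ball, 26 mm in diameter, 60 g, origin at its centre; lies sunk in a slot of the sieve, too large to pass.
- red_jar: bystander: sample jar with a red lid, 59 mm wide, 68 mm high, origin under its centre
- white_jar: bystander: sample jar with a white lid, 59 mm wide, 68 mm high, origin under its centre
- little_beaker: bystander: small glass beaker, 46 x 51 mm, 59 mm high, origin under its centre

How it is judged:
By the outcome, as a careful person would: the job done as asked, in the order asked, and still so for the second after the job is handed in, with the robot touching nothing.
It also fails if it takes over 72 s, if anything falls off the work surface, if the arm or the gripper's body presses on something with over 40 N, if the wrist force passes 120 N, or if a joint passes its speed limit or range.

## Working session

There is one attempt and no reset: what is moved stays moved. The work goes in short steps, Python scripts to look and compute and a tool call to move; the robot and the scene stay as the last step left them, time stands still between calls to the robot, and variables do not carry over. Pictures are saved under pics/ and viewed, at most 10 in all, crops included, and the job is handed in when it is done.

Besides the shell and the picture viewer there is one more tool, called after "Request:" as name([rows], argument=value, ...), one row to a line, values as JSON. jog_arm: Moves the arm, as the interface text tells. Its arguments: {"type":"object","properties":{"series":{"type":"array","items":{"type":"array","items":{"type":"number"}}},"force":{"type":"number"}},"required":["series"]}

```bash
mkdir -p pics; cat > h.py <<'E'
import numpy as np, cv2
from station import telemetry, vision, ticket
def ray(cam,px):
    p=vision.camera_params(cam); K=np.array(p["camera_matrix"]);D=np.array(p["D"]);R=np.array(p["R"]);t=np.array(p["t"])
    u=cv2.undistortPoints(np.array([[px]],float),K,D)[0,0]
    return -R.T@t, R.T@np.array([u[0],u[1],1])
def atz(cam,px,z):
    o,d=ray(cam,px); return o+d*(z-o[2])/d[2]
def proj(cam,X):
    p=vision.camera_params(cam)
    return cv2.projectPoints(np.array(X,float).reshape(-1,3),cv2.Rodrigues(np.array(p["R"]))[0],np.array(p["t"]),np.array(p["camera_matrix"]),np.array(p["D"]))[0][:,0]
def save(cam,n,crop=None):
    im=np.array(vision.get_image(cam))[:,:,::-1]
    if crop: im=cv2.resize(im[crop[1]:crop[3],crop[0]:crop[2]],None,fx=2,fy=2)
    cv2.imwrite(f"pics/{n}.png",im)
E
python3 - <<'E'
from h import *
save("top","top0"); save("side","side0")
np.set_printoptions(precision=4,suppress=True)
s=telemetry.observe();print(s["time_s"],s["position"],s["ee_rot"])
Z={"catch_tray":0,"runner_mid":.05,"sieve":.026,"sieve_floor":.034,"sieve_grip":.106,"parking_frame":0,"small_0":.041,"large_0":.05,"red_jar":0,"white_jar":0,"little_beaker":0}
for c in("top","side"):
  o,_=ray(c,[320,200]);print(c,o)
  for n,z in Z.items():
    r=vision.pinpoint(n,c)
    print(c,n,[(round(q["conf"],2),np.round(q["at"]).tolist(),atz(c,q["at"],z)[:2].round(4).tolist()) for q in r[:6]])
E
```

```text
0.1 [0.2454 0.5744 0.236 ] [[-0.9196  0.3929 -0.0005]
 [ 0.3929  0.9196 -0.0011]
 [-0.     -0.0012 -1.    ]]
top [ 0.5059 -0.0181  1.1629]
top catch_tray [(0.62, [236.0, 227.0], [0.4985, 0.1961])]
top runner_mid [(0.72, [231.0, 228.0], [0.4968, 0.199])]
top sieve []
top sieve_floor [(0.89, [236.0, 225.0], [0.5036, 0.1903])]
top sieve_grip [(0.6, [225.0, 228.0], [0.4972, 0.2039])]
top parking_frame [(0.82, [389.0, 221.0], [0.5158, -0.189])]
top small_0 [(0.56, [252.0, 235.0], [0.4806, 0.1511]), (0.39, [236.0, 243.0], [0.4615, 0.1904]), (0.38, [212.0, 222.0], [0.5104, 0.2488])]
top large_0 [(0.68, [236.0, 243.0], [0.4619, 0.188]), (0.6, [249.0, 218.0], [0.5206, 0.1571]), (0.59, [232.0, 228.0], [0.498, 0.1981]), (0.42, [213.0, 234.0], [0.4835, 0.2432])]
top red_jar [(0.8, [302.0, 142.0], [0.7159, 0.0314]), (0.73, [233.0, 226.0], [0.5012, 0.2053])]
top white_jar [(0.76, [340.0, 148.0], [0.6991, -0.0667])]
top little_beaker [(0.67, [388.0, 156.0], [0.6785, -0.1885])]
side [0.4526 0.6104 0.6547]
side catch_tray [(0.87, [349.0, 302.0], [0.4941, 0.1992])]
side runner_mid [(0.88, [348.0, 289.0], [0.4977, 0.2014])]
side sieve [(0.85, [346.0, 291.0], [0.5032, 0.1906])]
side sieve_floor [(0.91, [346.0, 290.0], [0.5032, 0.1956]), (0.33, [309.0, 172.0], [0.6689, -0.1538])]
side sieve_grip [(0.58, [350.0, 266.0], [0.5005, 0.1899])]
side parking_frame [(0.92, [370.0, 181.0], [0.5054, -0.1941])]
side small_0 [(0.45, [328.0, 292.0], [0.5362, 0.2108]), (0.35, [366.0, 286.0], [0.4653, 0.1808])]
side large_0 [(0.63, [339.0, 269.0], [0.524, 0.159]), (0.46, [341.0, 287.0], [0.5124, 0.201]), (0.42, [354.0, 306.0], [0.4802, 0.237])]
side red_jar [(0.63, [271.0, 228.0], [0.7157, 0.0381])]
side white_jar [(0.72, [294.0, 203.0], [0.6872, -0.0613])]
side little_beaker [(0.59, [311.0, 177.0], [0.6698, -0.1774])]
```

View top.

View pics/top0.png

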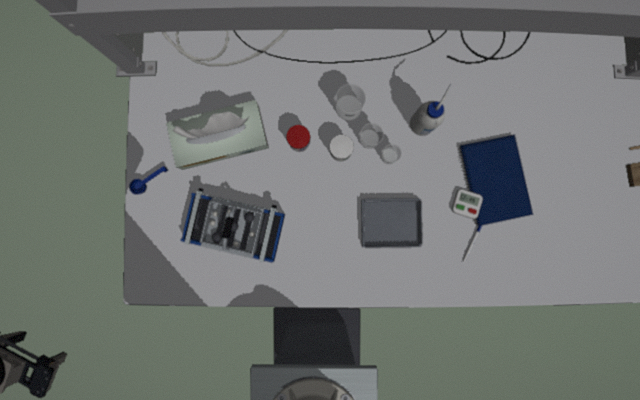

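View pics/side0.png

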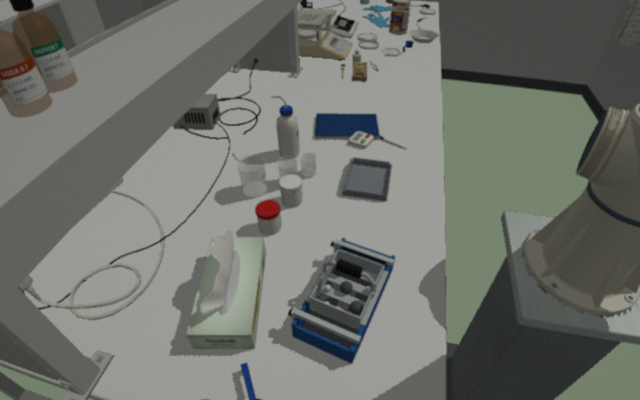

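Request:
jog_arm([
  [-1.5, -1.0, -0.5, 0, 0, 0, 1],
  [-3.1, -2.0, -0.5, 0, 0, 0, 1],
  [-3.1, -2.0, -0.5, 0, 0, 0, 1],
  [-3.1, -2.0, -0.5, 0, 0, 0, 1],
  [-3.1, -2.0, -0.5, 0, 0, 0, 1],
  [-3.1, -2.0, -0.5, 0, 0, 0, 1],
  [-3.1, -2.0, -0.5, 0, 0, 0, 1],
  [-3.1, -2.0, 0, 0, 0, 0, 1],
])

```text
time_s: 1.87
position: [0.4011, 0.3435, 0.273]
ee_rot: [[-0.92, 0.393, 0.002], [0.393, 0.92, 0.001], [-0.001, 0.002, -1.0]]
ft_force: [1.4, 0.4, 0.3]
opening: 0.0924
grasp_force: 0.0
```

Request:
jog_arm([
  [-3.1, -2.0, 0, 0, 0, 0, 1],
  [-3.1, -2.0, 0, 0, 0, 0, 1],
  [-3.1, -2.0, 0, 0, 0, 0, 1],
  [-3.1, -2.0, 0, 0, 0, 0, 1],
  [-2.4, -1.6, 0, 0, 0, -1.7, 1],
  [0, 0, 0, 0, 0, -5, 1],
  [0, 0, 0, 0, 0, -5, 1],
  [0, 0, 0, 0, 0, 0, 1],
])

```text
time_s: 2.53
position: [0.4985, 0.1977, 0.2718]
ee_rot: [[-0.981, 0.196, 0.0], [0.196, 0.981, -0.0], [-0.0, -0.0, -1.0]]
ft_force: [-0.3, -0.3, 0.3]
opening: 0.0918
grasp_force: 0.0
```

```bash
python3 - <<'E'
from h import *
np.set_printoptions(precision=4,suppress=True)
s=telemetry.observe();print(s["time_s"],s["position"],s["ee_rot"])
save("wrist","w0")
Z={"catch_tray":0,"runner_mid":.05,"stop_strip":0,"sieve":.026,"sieve_floor":.034,"sieve_grip":.106,"small_0":.041,"large_0":.05}
c="wrist"
o,_=ray(c,[320,200]);print(c,o)
for n,z in Z.items():
    r=vision.pinpoint(n,c)
    print(c,n,[(round(q["conf"],2),np.round(q["at"]).tolist(),atz(c,q["at"],z)[:2].round(4).tolist()) for q in r[:6]])
E
```

```text
2.5333 [0.4985 0.1977 0.2718] [[-0.9806  0.196   0.    ]
 [ 0.196   0.9806 -0.0002]
 [-0.0001 -0.0002 -1.    ]]
wrist [0.4226 0.2141 0.4202]
wrist catch_tray [(0.71, [319.0, 177.0], [0.4999, 0.2027])]
wrist runner_mid []
wrist stop_strip [(0.29, [89.0, 232.0], [0.5136, -0.1911])]
wrist sieve [(0.8, [316.0, 185.0], [0.5062, 0.1974])]
wrist sieve_floor [(0.44, [315.0, 184.0], [0.5026, 0.1965])]
wrist sieve_grip [(0.59, [316.0, 196.0], [0.502, 0.1988])]
wrist small_0 [(0.58, [326.0, 211.0], [0.5423, 0.2049]), (0.57, [304.0, 158.0], [0.4632, 0.1893]), (0.53, [279.0, 180.0], [0.4863, 0.149]), (0.5, [352.0, 187.0], [0.5161, 0.2473]), (0.4, [352.0, 200.0], [0.5342, 0.2439])]
wrist large_0 [(0.76, [346.0, 162.0], [0.4777, 0.2444]), (0.69, [292.0, 207.0], [0.525, 0.1597]), (0.51, [316.0, 188.0], [0.5048, 0.198])]
```

View pics/w0.png

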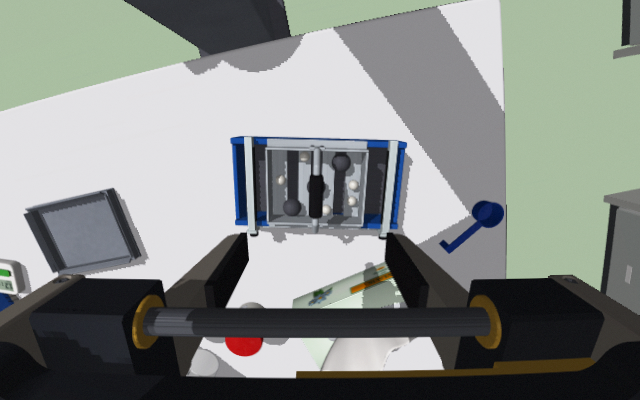

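```bash
python3 - <<'E'
from h import *
np.set_printoptions(precision=4,suppress=True)
P=[atz("wrist",p,.05)[:2] for p in([233,138],[405,142],[404,228],[237,227])]
print(np.array(P),np.mean(P,0))
for a,b in((0,1),(3,2)):
  d=P[b]-P[a];print(np.linalg.norm(d),np.degrees(np.arctan2(-d[0],d[1])))
im=vision.get_image("wrist")
def rect(n,c,z):
  q=vision.silhouettes(n,c)
  if not q: print(n,"none");return
  cs=max(cv2.findContours(q[0]["pixels"].astype(np.uint8),0,1)[0],key=len)[:,0]
  W=np.array([atz(c,p,z)[:2] for p in cs],np.float32)
  print(n,c,q[0]["conf"],cv2.minAreaRect(W*1000))
rect("parking_frame","wrist",.023);rect("sieve_grip","wrist",.117);rect("sieve","wrist",.068);rect("catch_tray","wrist",.05)
vision.get_image("top");rect("parking_frame","top",.023);rect("parking_frame","side",.023)
E
```

```text
[[0.418  0.1051]
 [0.4677 0.324 ]
 [0.5871 0.3089]
 [0.5382 0.0762]] [0.5028 0.2036]
0.2244791361087473 -12.789879211518237
0.23781555763387052 -11.852169264494801
parking_frame wrist 0.97 ((512.7183837890625, -184.939453125), (122.57630920410156, 167.20989990234375), 0.4247865080833435)
sieve_grip wrist 0.98 ((490.1270751953125, 199.36135864257812), (112.50342559814453, 107.1551742553711), 77.38689422607422)
sieve wrist 0.78 ((501.2246398925781, 196.34378051757812), (129.94639587402344, 123.94538116455078), 77.1358871459961)
catch_tray wrist 0.64 ((528.3045654296875, 284.3035888671875), (51.776451110839844, 139.26454162597656), 78.50963592529297)
parking_frame top 0.91 ((512.3775024414062, -192.85440063476562), (149.05226135253906, 123.2507095336914), 89.92418670654297)
parking_frame side 0.79 ((509.8798828125, -178.84991455078125), (123.56881713867188, 178.83416748046875), 1.5609067678451538)
```

Request:
jog_arm([
  [-0.2, 0, 2.0, 0, 0, -1, 1],
  [0, 0, 3.0, 0, 0, 0, 1],
  [0, 0, 3.0, 0, 0, 0, 1],
  [0, 0, 1, 0, 0, 0, 1],
  [0, 0, 0, 0, 0, 0, 1],
])

```text
time_s: 3.8
position: [0.4987, 0.1982, 0.1792]
ee_rot: [[-0.983, 0.181, -0.005], [0.181, 0.983, -0.002], [0.004, -0.003, -1.0]]
ft_force: [-0.2, -0.3, -0.4]
opening: 0.0919
grasp_force: 0.0
```

```bash
python3 - <<'E'
from h import *
np.set_printoptions(precision=4,suppress=True)
s=telemetry.observe();print(s["time_s"],s["position"]); R=np.array(s["ee_rot"])
save("wrist","w1")
for n,z in {"sieve_grip":.106,"sieve":.026,"sieve_floor":.034,"runner_mid":.05}.items():
    r=vision.pinpoint(n,"wrist")
    for q in r[:2]:
      X=atz("wrist",q["at"],z); print(n,q["conf"],np.round(q["at"]),X, R.T@(X-s["position"]))
E
```

```text
3.8 [0.4987 0.1982 0.1792]
sieve_grip 0.78 [316. 225.] [0.5066 0.1973 0.106 ] [-0.0083  0.0008  0.0732]
sieve 0.63 [317. 200.] [0.508  0.1992 0.026 ] [-0.0096  0.0031  0.1532]
sieve_floor 0.72 [316. 200.] [0.5059 0.1981 0.034 ] [-0.0077  0.0017  0.1452]
sieve_floor 0.34 [330. 238.] [0.5536 0.2056 0.034 ] [-0.0532  0.0176  0.145 ]
runner_mid 0.64 [366. 206.] [0.5173 0.25   0.05  ] [-0.0095  0.0547  0.129 ]
```

View pics/w1.png

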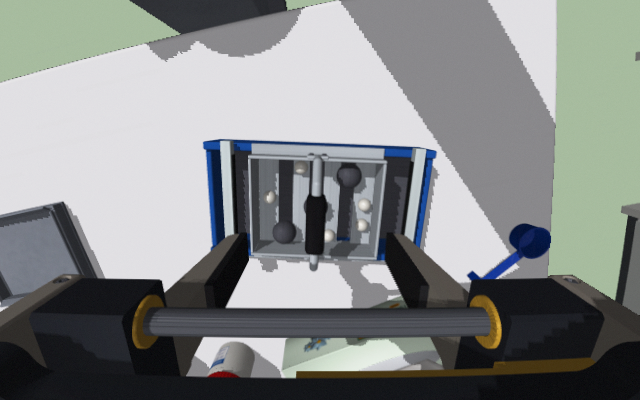

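Request:
jog_arm([
  [-0.4, 0.1, 1.0, 0, 0, 1.2, 1],
  [-0.4, 0, 2.0, 0, 0, 1.2, 1],
  [0, 0, 2.0, 0, 0, 0, 1],
  [0, 0, 1.5, 0, 0, 0, 1],
  [0, 0, 0.5, 0, 0, 0, 1],
  [0, 0, 0, 0, 0, 0, 1],
  [0, 0, 0, 0, 0, 0, 0.3],
  [0, 0, 0, 0, 0, 0, 0.3],
], force=10)

```text
time_s: 4.72
position: [0.5091, 0.1986, 0.1126]
ee_rot: [[-0.975, 0.222, 0.002], [0.222, 0.975, 0.001], [-0.001, 0.001, -1.0]]
ft_force: [0.7, 0.1, 1.1]
opening: 0.0807
grasp_force: 0.0
```

Request:
jog_arm([
  [0, 0, 0, 0, 0, 0, 0.25],
  [0, 0, 0, 0, 0, 0, 0.2],
  [0, 0, 0, 0, 0, 0, 0.16],
  [0, 0, 0, 0, 0, 0, 0.14],
  [0, 0, 0, 0, 0, 0, 0.1],
  [0, 0, 0, 0, 0, 0, 0.1],
], force=10)

```text
time_s: 5.22
position: [0.5084, 0.1983, 0.1117]
ee_rot: [[-0.975, 0.222, 0.0], [0.222, 0.975, 0.0], [-0.0, 0.0, -1.0]]
ft_force: [-0.9, 0.1, 0.5]
opening: 0.0409
grasp_force: 0.0
```

Request:
jog_arm([
  [0, 0, 0.2, 0, 0, 0, 0.05],
  [0, 0, 0, 0, 0, 0, 0.05],
  [0, 0, 0, 0, 0, 0, 0.05],
  [0, 0, 0, 0, 0, 0, 0.05],
  [0, 0, 0, 0, 0, 0, 0.05],
  [0, 0, 0, 0, 0, 0, 0.05],
], force=20)

```text
time_s: 5.72
position: [0.5081, 0.1981, 0.1093]
ee_rot: [[-0.975, 0.222, -0.001], [0.222, 0.975, -0.0], [0.0, -0.0, -1.0]]
ft_force: [-0.4, -0.6, -2.1]
opening: 0.0158
grasp_force: 20.0
```

Request:
jog_arm([
  [0, 0.1, 0, 0, 0, 0, 0.05],
  [0, 0.2, 0, 0, 0, 0, 0.05],
  [0, 0.2, 0, 0, 0, 0, 0.05],
  [0, 0.2, 0, 0, 0, 0, 0.05],
  [0, 0.2, 0, 0, 0, 0, 0.05],
  [0, 0.1, 0, 0, 0, 0, 0.05],
])

```text
time_s: 6.22
position: [0.5106, 0.2084, 0.1095]
ee_rot: [[-0.975, 0.222, -0.0], [0.222, 0.975, 0.0], [0.0, 0.0, -1.0]]
ft_force: [-0.3, 0.1, -4.3]
opening: 0.0158
grasp_force: 20.0
```

```bash
python3 - <<'E'
from h import *
np.set_printoptions(precision=4,suppress=True)
save("wrist","w2")
s=telemetry.observe();print(s["time_s"],s["position"],s["ft_force"],s["torque"],s["opening"])
E
```

```text
6.2667 [0.5106 0.2085 0.1095] [ 0.0276 -0.0886 -6.0356] [ 0.0422 -0.0645 -0.0042] 0.015768139804969418
```

View pics/w2.png

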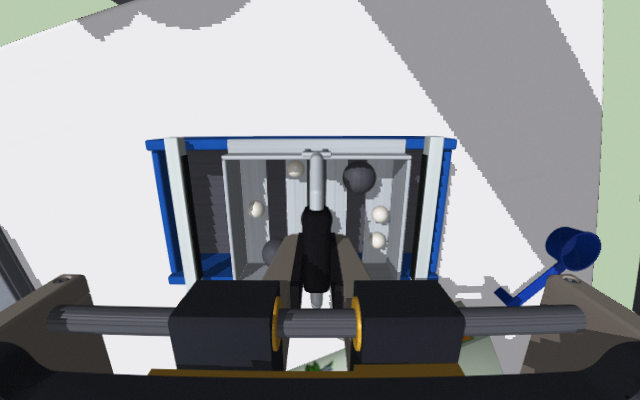

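Request:
jog_arm([
  [0, 0, 0.05, 0, 0, 0, 0.05],
  [0, 0, 0.05, 0, 0, 0, 0.05],
  [0, 0, 0, 0, 0, 0, 0.05],
])

```text
time_s: 6.52
position: [0.5107, 0.2083, 0.1094]
ee_rot: [[-0.975, 0.222, 0.0], [0.222, 0.975, 0.001], [-0.0, 0.001, -1.0]]
ft_force: [-2.0, 1.6, 4.6]
opening: 0.0159
grasp_force: 20.0
```

Request:
jog_arm([
  [0, 0.1, -0.02, 0, 0, 0, 0.05],
  [0, 0.12, 0, 0, 0, 0, 0.05],
  [0, 0.12, 0, 0, 0, 0, 0.05],
  [0, 0.1, 0, 0, 0, 0, 0.05],
  [0, 0.06, 0, 0, 0, 0, 0.05],
])

```text
time_s: 6.93
position: [0.5123, 0.2128, 0.1094]
ee_rot: [[-0.975, 0.222, 0.001], [0.222, 0.975, -0.0], [-0.001, 0.0, -1.0]]
ft_force: [-1.7, -3.3, 6.3]
opening: 0.0158
grasp_force: 20.0
```

Request:
jog_arm([
  [0, 0.06, 0, 0, 0, 0, 0.05],
  [0, 0.06, 0, 0, 0, 0, 0.05],
  [0, 0.06, 0, 0, 0, 0, 0.05],
])

```text
time_s: 7.18
position: [0.5127, 0.2145, 0.1094]
ee_rot: [[-0.975, 0.222, 0.001], [0.222, 0.975, -0.0], [-0.001, 0.0, -1.0]]
ft_force: [-0.3, -4.0, 6.0]
opening: 0.0158
grasp_force: 20.0
```

Request:
jog_arm([
  [0, 0.06, -0.02, 0, 0, 0, 0.05],
  [0, 0.06, 0, 0, 0, 0, 0.05],
  [0, 0.06, 0, 0, 0, 0, 0.05],
  [0, 0.06, 0, 0, 0, 0, 0.05],
])

```text
time_s: 7.52
position: [0.513, 0.2169, 0.1093]
ee_rot: [[-0.975, 0.222, 0.001], [0.222, 0.975, -0.0], [-0.001, 0.0, -1.0]]
ft_force: [-1.5, -3.6, 6.5]
opening: 0.0159
grasp_force: 20.0
```

Request:
jog_arm([
  [0, 0.06, -0.03, 0, 0, 0, 0.05],
  [0, 0.06, 0, 0, 0, 0, 0.05],
  [0, 0.06, 0, 0, 0, 0, 0.05],
  [0, 0.06, 0, 0, 0, 0, 0.05],
])

```text
time_s: 7.85
position: [0.5132, 0.2193, 0.1093]
ee_rot: [[-0.975, 0.222, 0.0], [0.222, 0.975, -0.0], [-0.0, -0.0, -1.0]]
ft_force: [-1.6, -3.7, 2.8]
opening: 0.016
grasp_force: 20.0
```

Request:
jog_arm([
  [0, 0.06, 0, 0, 0, 0, 0.05],
  [0, 0.06, 0, 0, 0, 0, 0.05],
  [0, 0.06, 0, 0, 0, 0, 0.05],
  [0, 0.06, 0, 0, 0, 0, 0.05],
])

```text
time_s: 8.18
position: [0.5137, 0.2216, 0.1093]
ee_rot: [[-0.975, 0.222, -0.0], [0.222, 0.975, -0.0], [0.0, -0.0, -1.0]]
ft_force: [-0.9, -7.0, 6.1]
opening: 0.0159
grasp_force: 20.0
```

Request:
jog_arm([
  [0, 0.05, -0.03, 0, 0, 0, 0.05],
  [0, 0.05, 0, 0, 0, 0, 0.05],
  [0, 0.0, 0, 0, 0, 0, 0.05],
])

```text
time_s: 8.43
position: [0.5138, 0.2216, 0.1094]
ee_rot: [[-0.975, 0.222, -0.001], [0.222, 0.975, -0.002], [0.0, -0.002, -1.0]]
ft_force: [0.6, -7.7, 4.3]
opening: 0.0157
grasp_force: 20.0
```

Request:
jog_arm([
  [0, 0.05, 0, 0, 0, 0, 0.05],
  [0, 0.0, 0, 0, 0, 0, 0.05],
])

```text
time_s: 8.6
position: [0.5138, 0.2217, 0.1094]
ee_rot: [[-0.975, 0.221, -0.001], [0.221, 0.975, -0.003], [0.0, -0.003, -1.0]]
ft_force: [0.8, -10.8, 5.3]
opening: 0.0158
grasp_force: 20.0
```

Request:
jog_arm([
  [0, -0.15, 0, 0, 0, 0, 0.05],
  [0, -0.3, 0, 0, 0, 0, 0.05],
  [0, -0.4, 0, 0, 0, 0, 0.05],
  [0, -0.5, 0, 0, 0, 0, 0.05],
  [0, -0.5, 0, 0, 0, 0, 0.05],
  [0, -0.5, 0, 0, 0, 0, 0.05],
  [0, -0.4, 0, 0, 0, 0, 0.05],
  [0, -0.2, 0, 0, 0, 0, 0.05],
])

```text
time_s: 9.27
position: [0.507, 0.1936, 0.1094]
ee_rot: [[-0.975, 0.223, -0.001], [0.223, 0.975, -0.0], [0.001, -0.001, -1.0]]
ft_force: [0.2, -0.1, -5.0]
opening: 0.0158
grasp_force: 20.0
```

```bash
python3 - <<'E'
from h import *
save("wrist","w3")
s=telemetry.observe();print(s["time_s"],s["position"],s["ft_force"],s["opening"])
E
```

```text
9.3167 [0.50692983 0.19341297 0.10935698] [ 0.40459654 -0.47123814 -3.50626533] 0.015848979324523983
```

View pics/w3.png

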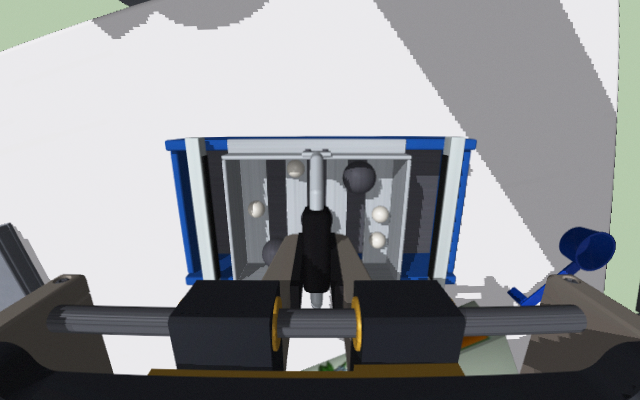

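Request:
jog_arm([
  [0, -0.06, 0.04, 0, 0, 0, 0.05],
  [0, -0.06, 0.02, 0, 0, 0, 0.05],
  [0, -0.06, 0, 0, 0, 0, 0.05],
  [0, -0.06, 0, 0, 0, 0, 0.05],
  [0, -0.06, 0, 0, 0, 0, 0.05],
])

```text
time_s: 9.73
position: [0.5074, 0.1919, 0.1093]
ee_rot: [[-0.975, 0.222, 0.001], [0.222, 0.975, 0.001], [-0.001, 0.001, -1.0]]
ft_force: [0.5, 2.9, 2.6]
opening: 0.0159
grasp_force: 20.0
```

Request:
jog_arm([
  [0, -0.06, 0, 0, 0, 0, 0.05],
  [0, -0.06, 0, 0, 0, 0, 0.05],
  [0, -0.06, 0, 0, 0, 0, 0.05],
  [0, -0.06, 0, 0, 0, 0, 0.05],
])

```text
time_s: 10.07
position: [0.5068, 0.1893, 0.1093]
ee_rot: [[-0.975, 0.222, 0.001], [0.222, 0.975, 0.001], [-0.001, 0.001, -1.0]]
ft_force: [1.5, 3.4, 5.0]
opening: 0.0163
grasp_force: 20.0
```

Request:
jog_arm([
  [0, -0.06, -0.02, 0, 0, 0, 0.05],
  [0, -0.06, 0, 0, 0, 0, 0.05],
  [0, -0.06, 0, 0, 0, 0, 0.05],
  [0, -0.06, 0, 0, 0, 0, 0.05],
])

```text
time_s: 10.4
position: [0.5059, 0.1868, 0.1093]
ee_rot: [[-0.975, 0.222, 0.0], [0.222, 0.975, 0.0], [-0.0, 0.0, -1.0]]
ft_force: [0.9, 3.3, 6.4]
opening: 0.016
grasp_force: 20.0
```

Request:
jog_arm([
  [0, -0.06, -0.03, 0, 0, 0, 0.05],
  [0, -0.06, 0, 0, 0, 0, 0.05],
  [0, -0.06, 0, 0, 0, 0, 0.05],
  [0, -0.06, 0, 0, 0, 0, 0.05],
])

```text
time_s: 10.73
position: [0.505, 0.1843, 0.1093]
ee_rot: [[-0.975, 0.222, -0.0], [0.222, 0.975, -0.0], [0.0, -0.0, -1.0]]
ft_force: [0.3, 2.3, 1.8]
opening: 0.0162
grasp_force: 20.0
```

Request:
jog_arm([
  [0, -0.06, 0, 0, 0, 0, 0.05],
  [0, -0.06, 0, 0, 0, 0, 0.05],
  [0, -0.06, 0, 0, 0, 0, 0.05],
  [0, -0.06, 0, 0, 0, 0, 0.05],
])

```text
time_s: 11.07
position: [0.5044, 0.1819, 0.1093]
ee_rot: [[-0.975, 0.222, -0.0], [0.222, 0.975, -0.0], [0.0, -0.0, -1.0]]
ft_force: [0.7, 1.8, 0.5]
opening: 0.0157
grasp_force: 20.0
```

Request:
jog_arm([
  [0, -0.06, 0, 0, 0, 0, 0.05],
  [0, -0.06, 0, 0, 0, 0, 0.05],
  [0, -0.06, 0, 0, 0, 0, 0.05],
  [0, -0.06, 0, 0, 0, 0, 0.05],
])

```text
time_s: 11.4
position: [0.5039, 0.1796, 0.1093]
ee_rot: [[-0.975, 0.222, -0.0], [0.222, 0.975, -0.0], [0.0, -0.0, -1.0]]
ft_force: [0.3, 1.1, 0.4]
opening: 0.0159
grasp_force: 20.0
```

Request:
jog_arm([
  [0, -0.06, 0.01, 0, 0, 0, 0.05],
  [0, -0.06, 0, 0, 0, 0, 0.05],
  [0, -0.06, 0, 0, 0, 0, 0.05],
  [0, -0.06, 0, 0, 0, 0, 0.05],
])

```text
time_s: 11.73
position: [0.5036, 0.1777, 0.1094]
ee_rot: [[-0.975, 0.222, -0.0], [0.222, 0.975, 0.001], [0.0, 0.001, -1.0]]
ft_force: [-1.2, 7.5, 0.1]
opening: 0.0156
grasp_force: 20.0
```

Contact seems to be starting; confirm.

Request:
jog_arm([
  [0, -0.05, 0.02, 0, 0, 0, 0.05],
  [0, -0.03, 0, 0, 0, 0, 0.05],
  [0, 0, 0, 0, 0, 0, 0.05],
])

```text
time_s: 11.98
position: [0.5035, 0.1777, 0.1094]
ee_rot: [[-0.975, 0.223, 0.0], [0.223, 0.975, 0.002], [-0.0, 0.002, -1.0]]
ft_force: [-0.5, 8.3, 1.8]
opening: 0.0159
grasp_force: 20.0
```

Request:
jog_arm([
  [0, 0.3, 0, 0, 0, 0, 0.05],
  [0, 0.5, 0, 0, 0, 0, 0.05],
  [0, 0.8, 0, 0, 0, 0, 0.05],
  [0, 1.6, 0, 0, 0, 0, 0.05],
  [0, 0.8, 0, 0, 0, 0, 0.05],
], force=25)

```text
time_s: 12.4
position: [0.5127, 0.2164, 0.1093]
ee_rot: [[-0.975, 0.222, 0.0], [0.222, 0.975, -0.0], [-0.0, -0.0, -1.0]]
ft_force: [-1.1, -4.6, 5.9]
opening: 0.0157
grasp_force: 25.0
```

Request:
jog_arm([
  [0, -0.8, 0, 0, 0, 0, 0.05],
  [0, -1.6, 0, 0, 0, 0, 0.05],
  [0, -0.8, 0, 0, 0, 0, 0.05],
])

```text
time_s: 12.65
position: [0.5049, 0.1833, 0.1093]
ee_rot: [[-0.975, 0.221, 0.0], [0.221, 0.975, 0.0], [-0.0, 0.0, -1.0]]
ft_force: [1.4, 2.3, 2.8]
opening: 0.0157
grasp_force: 25.0
```

```bash
cat > chk.py <<'E'
from h import *
import sys
s=telemetry.observe();p=s["position"];print(s["time_s"],p,"s-mid mm",1000*(.222*p[0]+.975*p[1]-.3076),s["ft_force"],s["qvel"][0],s["opening"])
save("wrist",sys.argv[1],(140,100,460,300))
print([(round(q["conf"],2),np.round(q["at"]).tolist()) for q in vision.pinpoint("small_0","wrist")])
E
python3 chk.py w4
```

```text
12.65 [0.5048973  0.18326978 0.10933715] s-mid mm -16.824759153277302 [1.43837991 2.31153371 2.79362148] -8.903442541700187 0.015679562306966304
[(0.81, [381.0, 215.0]), (0.62, [379.0, 237.0]), (0.61, [351.0, 243.0]), (0.55, [277.0, 202.0])]
```

View pics/w4.png

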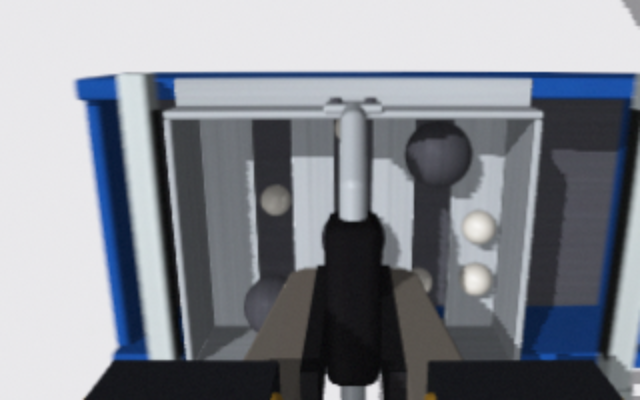

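Request:
jog_arm([
  [0, 1.2, 0, 0, 0, 0, 0.05],
  [0, 1.5, 0, 0, 0, 0, 0.05],
  [0, 0.5, 0, 0, 0, 0, 0.05],
  [0, -0.9, 0, 0, 0, 0, 0.05],
  [0, -1.4, 0, 0, 0, 0, 0.05],
  [0, -0.7, 0, 0, 0, 0, 0.05],
])

```text
time_s: 13.25
position: [0.505, 0.1845, 0.1093]
ee_rot: [[-0.975, 0.222, 0.0], [0.222, 0.975, -0.0], [-0.0, -0.0, -1.0]]
ft_force: [1.9, 2.9, 3.8]
opening: 0.0156
grasp_force: 25.0
```

Request:
jog_arm([
  [0, 1.0, 0, 0, 0, 0, 0.05],
  [0, 1.5, 0, 0, 0, 0, 0.05],
  [0, 0.5, 0, 0, 0, 0, 0.05],
  [0, -1.0, 0, 0, 0, 0, 0.05],
  [0, -1.5, 0, 0, 0, 0, 0.05],
  [0, -0.5, 0, 0, 0, 0, 0.05],
  [0, 0, 0, 0, 0, 0, 0.05],
])

```text
time_s: 13.83
position: [0.5047, 0.1834, 0.1093]
ee_rot: [[-0.975, 0.223, -0.001], [0.223, 0.975, -0.001], [0.0, -0.001, -1.0]]
ft_force: [-0.3, -4.2, 8.1]
opening: 0.0158
grasp_force: 25.0
```

```bash
python3 chk.py w5
```

```text
13.8333 [0.50466707 0.18340538 0.10930618] s-mid mm -16.743666754168608 [-0.27922537 -4.18206492  8.10698715] 0.3212857935793351 0.01582239544140721
[(0.61, [266.0, 203.0]), (0.58, [305.0, 166.0])]
```

View pics/w5.png

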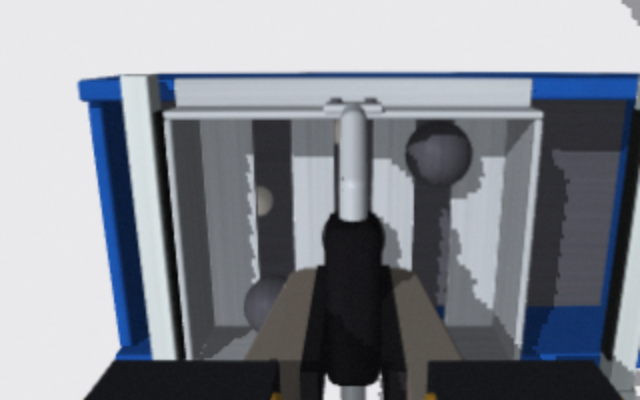

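Request:
jog_arm([
  [0, 1.0, -0.03, 0, 0, 0, 0.05],
  [0, 1.5, 0, 0, 0, 0, 0.05],
  [0, 0.5, 0, 0, 0, 0, 0.05],
  [0, -1.0, 0, 0, 0, 0, 0.05],
  [0, -1.5, 0, 0, 0, 0, 0.05],
  [0, -0.4, 0, 0, 0, 0, 0.05],
])

```text
time_s: 14.43
position: [0.5048, 0.1851, 0.1093]
ee_rot: [[-0.975, 0.222, -0.001], [0.222, 0.975, -0.001], [0.001, -0.001, -1.0]]
ft_force: [-0.3, 1.2, 1.3]
opening: 0.016
grasp_force: 25.0
```

Request:
jog_arm([
  [0, 1.0, 0, 0, 0, 0, 0.05],
  [0, 1.5, 0, 0, 0, 0, 0.05],
  [0, 0.5, 0, 0, 0, 0, 0.05],
  [0, -1.0, 0, 0, 0, 0, 0.05],
  [0, -1.5, 0, 0, 0, 0, 0.05],
  [0, -0.3, 0, 0, 0, 0, 0.05],
])

```text
time_s: 14.93
position: [0.5054, 0.1874, 0.1093]
ee_rot: [[-0.975, 0.222, -0.001], [0.222, 0.975, -0.001], [0.001, -0.001, -1.0]]
ft_force: [0.4, 1.3, 0.1]
opening: 0.0162
grasp_force: 25.0
```

Request:
jog_arm([
  [0, 0.7, 0, 0, 0, 0, 0.05],
  [0, 1.4, 0, 0, 0, 0, 0.05],
  [0, 0.7, 0, 0, 0, 0, 0.05],
  [0, -0.7, 0, 0, 0, 0, 0.05],
  [0, -0.6, 0, 0, 0, 0, 0.05],
  [0, -0.2, 0, 0, 0, 0, 0.05],
  [0, 0, 0, 0, 0, 0, 0.05],
  [0, 0, 0, 0, 0, 0, 0.05],
])

```text
time_s: 15.6
position: [0.5087, 0.2011, 0.1093]
ee_rot: [[-0.975, 0.222, -0.001], [0.222, 0.975, -0.001], [0.001, -0.001, -1.0]]
ft_force: [-0.2, -1.2, 0.6]
opening: 0.0158
grasp_force: 25.0
```

```bash
python3 chk.py w6; python3 - <<'E'
from h import *
a=np.array(vision.get_image("side"))[:,:,::-1];w=cv2.imread("pics/w6.png")
a=cv2.resize(a[230:360,280:410],(560,560),interpolation=cv2.INTER_CUBIC)[:400]
w=cv2.resize(w,None,fx=.6,fy=.6)
o=np.zeros((600,600,3),np.uint8);o[:360,:560]=a[:360];o[360:600,:384]=w
cv2.imwrite("pics/c1.png",o)
for n in("small_0","large_0"):
  for c in("side","top"):
    if c=="top":vision.get_image("top")
    for z in(.011,):print(n,c,[(round(q["conf"],2),np.round(q["at"]).tolist()) for q in vision.pinpoint(n,c)])
E
```

```text
15.6 [0.50867705 0.20113796 0.10932517] s-mid mm 1.4358186928052907 [-0.23196214 -1.24759087  0.56904248] 0.1761328116122845 0.015798540936423543
[(0.65, [360.0, 229.0]), (0.54, [356.0, 207.0]), (0.44, [284.0, 170.0])]
small_0 side [(0.33, [343.0, 293.0]), (0.22, [356.0, 310.0])]
small_0 top []
large_0 side [(0.68, [344.0, 289.0]), (0.55, [348.0, 270.0]), (0.53, [356.0, 311.0])]
large_0 top [(0.61, [245.0, 216.0])]
```

View pics/c1.png

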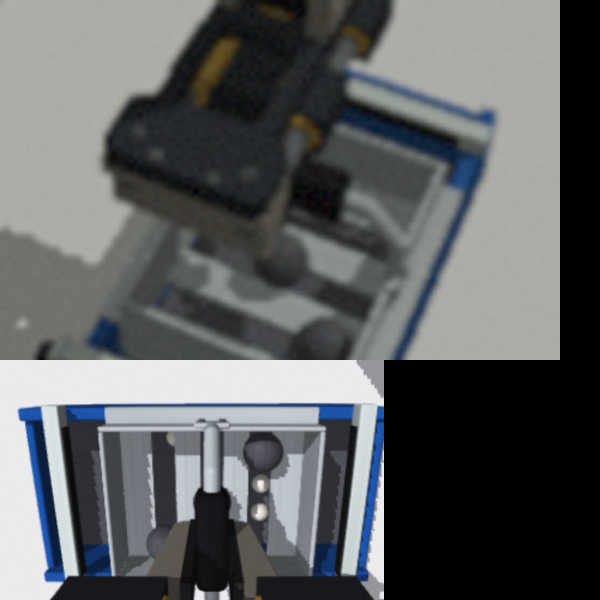

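Request:
jog_arm([
  [0, 0.4, 0, 0, 0, 0, 0.05],
  [0, 0.6, 0, 0, 0, 0, 0.05],
  [0, 0.3, 0, 0, 0, 0, 0.05],
  [0, 0.1, 0, 0, 0, 0, 0.05],
  [0, 0, 0, 0, 0, 0, 0.05],
])

```text
time_s: 16.47
position: [0.5124, 0.2163, 0.1094]
ee_rot: [[-0.975, 0.222, 0.0], [0.222, 0.975, 0.0], [-0.0, 0.0, -1.0]]
ft_force: [0.8, 0.2, -4.2]
opening: 0.0161
grasp_force: 25.0
```

```bash
cat > bl.py <<'E'
from h import *
s=telemetry.observe();p=np.array(s["position"]);R=np.array(s["ee_rot"]);print(s["time_s"],"s-mid",1000*(.222*p[0]+.975*p[1]-.3076),s["ft_force"])
vision.get_image("wrist"); T=R
c=np.array([.5082,.1995,0])
for n in ("small_0","large_0"):
  for q in vision.pinpoint(n,"wrist"):
    a=R.T@(atz("wrist",q["at"],.011)-c);b=R.T@(atz("wrist",q["at"],.043)-p)
    print(n,round(q["conf"],2),np.round(q["at"]),"tray xy mm",np.round(1000*a[:2]*[-1,1]),"sieve xy",np.round(1000*b[:2]*[-1,1]))
E
python3 bl.py
```

```text
16.4667 s-mid 17.026799637983146 [ 0.77945579  0.18243204 -4.19786853]
small_0 0.61 [269. 165.] tray xy mm [-42. -25.] sieve xy [-47. -37.]
small_0 0.54 [294. 217.] tray xy mm [ 7. -4.] sieve xy [ -4. -18.]
large_0 0.87 [358. 175.] tray xy mm [-32.  55.] sieve xy [-39.  33.]
large_0 0.77 [276. 250.] tray xy mm [ 41. -22.] sieve xy [ 25. -34.]
```

Request:
jog_arm([
  [0, -0.7, 0, 0, 0, 0, 0.05],
  [0, -1.4, 0, 0, 0, 0, 0.05],
  [0, -0.4, 0, 0, 0, 0, 0.05],
  [0, -0.1, 0, 0, 0, 0, 0.05],
  [0, 0, 0, 0, 0, 0, 0.05],
])

```text
time_s: 17.03
position: [0.5062, 0.1893, 0.1094]
ee_rot: [[-0.975, 0.223, -0.0], [0.223, 0.975, -0.0], [0.0, -0.0, -1.0]]
ft_force: [-0.0, -0.5, -4.8]
opening: 0.0158
grasp_force: 25.0
```

```bash
python3 bl.py
```

```text
17.0333 s-mid -10.617333117341865 [-0.03620384 -0.47386915 -4.82761677]
large_0 0.84 [361. 176.] tray xy mm [-31.  31.] sieve xy [-37.  36.]
large_0 0.77 [275. 248.] tray xy mm [ 39. -50.] sieve xy [ 24. -34.]
large_0 0.2 [324. 201.] tray xy mm [-8. -3.] sieve xy [-17.   7.]
```

Request:
jog_arm([
  [0, -0.3, 0, 0, 0, 0, 0.05],
  [0, -0.3, 0, 0, 0, 0, 0.05],
  [0, -0.2, 0, 0, 0, 0, 0.05],
  [0, 0, 0, 0, 0, 0, 0.05],
])

```text
time_s: 17.52
position: [0.5045, 0.1821, 0.1094]
ee_rot: [[-0.975, 0.222, -0.0], [0.222, 0.975, -0.0], [0.0, -0.0, -1.0]]
ft_force: [0.1, -0.2, -5.5]
opening: 0.0162
grasp_force: 25.0
```

```bash
python3 bl.py
```

```text
17.5167 s-mid -18.08854697233042 [ 0.10199306 -0.17791468 -5.46446662]
small_0 0.52 [304. 166.] tray xy mm [-41. -28.] sieve xy [-46.  -9.]
small_0 0.4 [267. 201.] tray xy mm [ -8. -63.] sieve xy [-17. -39.]
large_0 0.82 [361. 175.] tray xy mm [-32.  23.] sieve xy [-38.  36.]
large_0 0.65 [278. 249.] tray xy mm [ 40. -54.] sieve xy [ 25. -32.]
large_0 0.58 [317. 250.] tray xy mm [ 41. -17.] sieve xy [26.  1.]
```

Request:
jog_arm([
  [0, 0.8, 0.05, 0, 0, 0, 0.05],
  [0, 1.4, 0.03, 0, 0, 0, 0.05],
  [0, 0.6, 0, 0, 0, 0, 0.05],
  [0, -0.7, 0, 0, 0, 0, 0.05],
  [0, -1.3, 0, 0, 0, 0, 0.05],
  [0, -0.6, 0, 0, 0, 0, 0.05],
])

```text
time_s: 18.17
position: [0.5056, 0.1841, 0.1093]
ee_rot: [[-0.975, 0.221, 0.002], [0.221, 0.975, 0.001], [-0.001, 0.001, -1.0]]
ft_force: [0.5, 3.4, 5.2]
opening: 0.0158
grasp_force: 25.0
```

Request:
jog_arm([
  [0, 0.8, 0, 0, 0, 0, 0.05],
  [0, 1.4, 0, 0, 0, 0, 0.05],
  [0, 0.7, 0, 0, 0, 0, 0.05],
  [0, -0.7, 0, 0, 0, 0, 0.05],
  [0, -1.5, 0, 0, 0, 0, 0.05],
  [0, -0.6, 0, 0, 0, 0, 0.05],
])

```text
time_s: 18.67
position: [0.5056, 0.1843, 0.1093]
ee_rot: [[-0.975, 0.222, 0.002], [0.222, 0.975, 0.001], [-0.001, 0.001, -1.0]]
ft_force: [2.1, 3.1, 5.2]
opening: 0.0159
grasp_force: 25.0
```

Request:
jog_arm([
  [0, 0.8, 0, 0, 0, 0, 0.05],
  [0, 1.4, 0, 0, 0, 0, 0.05],
  [0, 0.4, 0, 0, 0, 0, 0.05],
  [0, 0.3, 0, 0, 0, 0, 0.05],
  [0, 0.3, 0, 0, 0, 0, 0.05],
  [0, 0.1, 0, 0, 0, 0, 0.05],
  [0, 0, 0, 0, 0, 0, 0.05],
])

```text
time_s: 19.25
position: [0.5127, 0.2161, 0.1093]
ee_rot: [[-0.975, 0.222, 0.0], [0.222, 0.975, -0.001], [-0.001, -0.001, -1.0]]
ft_force: [-1.3, -3.4, 10.0]
opening: 0.016
grasp_force: 25.0
```

```bash
python3 bl.py; python3 - <<'E'
from h import *
save("wrist","w7",(140,100,460,300))
E
```

```text
19.25 s-mid 16.96745171107561 [-1.34718002 -3.43151914 10.02857788]
small_0 0.64 [271. 168.] tray xy mm [-39. -23.] sieve xy [-45. -35.]
large_0 0.84 [278. 250.] tray xy mm [ 41. -20.] sieve xy [ 25. -33.]
large_0 0.63 [359. 177.] tray xy mm [-30.  56.] sieve xy [-37.  34.]
```

Request:
jog_arm([
  [0, -0.5, 0, 0, 0, 0, 0.05],
  [0, -0.6, 0, 0, 0, 0, 0.05],
  [0, -0.3, 0, 0, 0, 0, 0.05],
  [0, 0, 0, 0, 0, 0, 0.05],
])

```text
time_s: 19.78
position: [0.5099, 0.2027, 0.1093]
ee_rot: [[-0.975, 0.222, 0.001], [0.222, 0.975, 0.001], [-0.001, 0.001, -1.0]]
ft_force: [0.6, -1.1, 7.4]
opening: 0.0157
grasp_force: 25.0
```

```bash
python3 bl.py; python3 - <<'E'
from h import *
save("wrist","w8",(140,100,460,300))
E
```

```text
19.7833 s-mid 3.2669379849296076 [ 0.59886691 -1.11595644  7.41288151]
small_0 0.72 [356. 206.] tray xy mm [-3. 41.] sieve xy [-14.  32.]
small_0 0.57 [357. 224.] tray xy mm [15. 42.] sieve xy [ 2. 33.]
small_0 0.43 [283. 168.] tray xy mm [-39. -26.] sieve xy [-45. -26.]
large_0 0.97 [359. 177.] tray xy mm [-30.  42.] sieve xy [-37.  34.]
large_0 0.69 [276. 250.] tray xy mm [ 42. -36.] sieve xy [ 25. -34.]
```

```bash
python3 - <<'E'
from h import *
a=np.array(vision.get_image("side"))[:,:,::-1]
a=cv2.resize(a[240:350,285:405],(400,367),interpolation=cv2.INTER_CUBIC)[:300]
w=[cv2.resize(cv2.imread(f"pics/{n}.png"),(400,250)) for n in("w7","w8")]
t=np.array(vision.get_image("top"))[:,:,::-1]
t=cv2.resize(t[180:270,175:295],(400,300),interpolation=cv2.INTER_CUBIC)
cv2.imwrite("pics/c2.png",np.vstack([np.hstack(w),np.hstack([a,t])]))
E
```

```text
(no output)
```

View pics/c2.png

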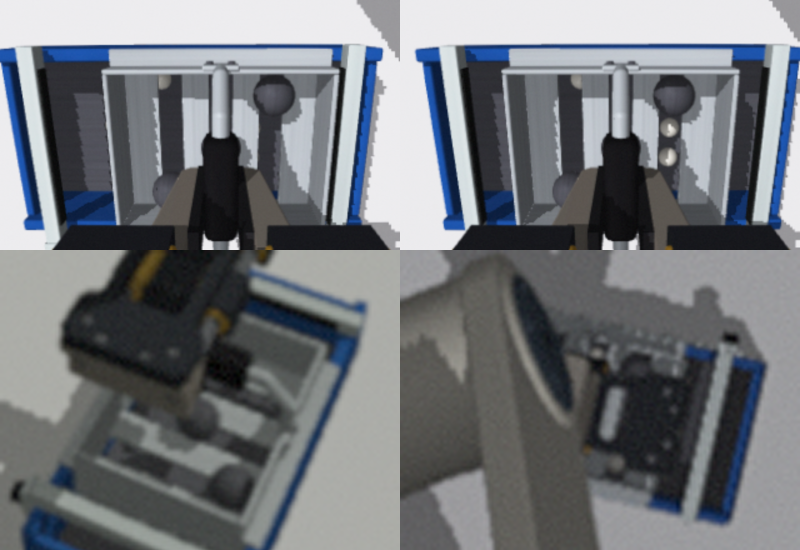

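Request:
jog_arm([
  [0, -0.8, -0.05, 0, 0, 0, 0.05],
  [0, -0.9, 0, 0, 0, 0, 0.05],
  [0, 0.5, 0, 0, 0, 0, 0.05],
  [0, 1.4, 0, 0, 0, 0, 0.05],
  [0, 0.9, 0, 0, 0, 0, 0.05],
  [0, -0.6, 0, 0, 0, 0, 0.05],
  [0, -1.4, 0, 0, 0, 0, 0.05],
  [0, -0.8, 0, 0, 0, 0, 0.05],
])

```text
time_s: 20.75
position: [0.5055, 0.1859, 0.1093]
ee_rot: [[-0.975, 0.221, 0.0], [0.221, 0.975, 0.0], [-0.0, 0.0, -1.0]]
ft_force: [0.7, 2.7, 4.5]
opening: 0.0157
grasp_force: 25.0
```

Request:
jog_arm([
  [0, 0.6, 0, 0, 0, 0, 0.05],
  [0, 1.4, 0, 0, 0, 0, 0.05],
  [0, 0.9, 0, 0, 0, 0, 0.05],
  [0, -0.6, 0, 0, 0, 0, 0.05],
  [0, -1.5, 0, 0, 0, 0, 0.05],
  [0, -0.7, 0, 0, 0, 0, 0.05],
  [0, 0, 0, 0, 0, 0, 0.05],
  [0, 0.8, 0, 0, 0, 0, 0.05],
])

```text
time_s: 21.42
position: [0.5065, 0.1924, 0.1093]
ee_rot: [[-0.975, 0.223, -0.002], [0.223, 0.975, -0.002], [0.001, -0.003, -1.0]]
ft_force: [-0.7, -3.8, 7.6]
opening: 0.0158
grasp_force: 25.0
```

Request:
jog_arm([
  [0, 1.4, 0, 0, 0, 0, 0.05],
  [0, 0.8, 0, 0, 0, 0, 0.05],
  [0, 0, 0, 0, 0, 0, 0.05],
  [0, -0.8, 0, 0, 0, 0, 0.05],
  [0, -1.2, 0, 0, 0, 0, 0.05],
  [0, -0.3, 0, 0, 0, 0, 0.05],
  [0, 0, 0, 0, 0, 0, 0.05],
])

```text
time_s: 22.0
position: [0.5069, 0.1926, 0.1093]
ee_rot: [[-0.975, 0.223, -0.0], [0.223, 0.975, -0.001], [0.0, -0.001, -1.0]]
ft_force: [-0.3, -3.0, 8.2]
opening: 0.0162
grasp_force: 25.0
```

```bash
python3 bl.py
```

```text
22.0 s-mid -7.3171178873036595 [-0.28281258 -2.95667777  8.15645476]
small_0 0.62 [366. 227.] tray xy mm [17. 40.] sieve xy [ 5. 41.]
small_0 0.45 [368. 206.] tray xy mm [-4. 41.] sieve xy [-14.  42.]
large_0 0.81 [275. 249.] tray xy mm [ 40. -47.] sieve xy [ 24. -35.]
large_0 0.78 [357. 174.] tray xy mm [-34.  29.] sieve xy [-39.  32.]
```

Request:
jog_arm([
  [0, 0, -0.08, 0, 0, 0, 0.3],
  [0, 0, 0, 0, 0, 0, 0.5],
  [0, 0, 0, 0, 0, 0, 0.6],
  [0, 0, -0.5, 0, 0, 0, 0.6],
  [0, 0, -2.5, 0, 0, 0, 0.6],
  [0, 0, -3.5, 0, 0, 0, 0.6],
  [0, 2.0, -3.5, 0, 0, 0, 0.6],
  [0, 3.0, -2, 0, 0, 0, 0.6],
])

```text
time_s: 22.82
position: [0.5192, 0.2429, 0.2338]
ee_rot: [[-0.975, 0.224, 0.002], [0.224, 0.975, 0.0], [-0.002, 0.001, -1.0]]
ft_force: [2.1, -0.3, -0.2]
opening: 0.0553
grasp_force: 0.0
```

Request:
jog_arm([
  [0, 2.0, 0, 0, 0, 0, 0.6],
  [0, 0, 0, 0, 0, 0, 0.6],
])

```text
time_s: 22.98
position: [0.5246, 0.2666, 0.2321]
ee_rot: [[-0.975, 0.22, 0.004], [0.22, 0.975, 0.003], [-0.003, 0.004, -1.0]]
ft_force: [0.0, -0.8, -0.2]
opening: 0.055
grasp_force: 0.0
```

```bash
cat > b2.py <<'E'
from h import *
s=telemetry.observe();p=np.array(s["position"]);print(s["time_s"],p)
R=np.array([[-.975,.222,0],[.222,.975,0],[0,0,-1]]); c=np.array([.5082,.1995,0])
vision.get_image("wrist"); vision.get_image("side")
o,_=ray("wrist",[320,200]);print("cam",np.round(1000*(R.T@(o-c))*[-1,1,1]))
for cam in("wrist","side"):
 for n in ("small_0","large_0","sieve_grip","sieve"):
  for q in vision.pinpoint(n,cam):
    f=lambda z:np.round(1000*(R.T@(atz(cam,q["at"],z)-c))[:2]*[-1,1]).tolist()
    print(cam,n,round(q["conf"],2),np.round(q["at"]),f(.011),f(.034),f(.043),f(.026),f(.106))
E
python3 b2.py
```

```text
22.9833 [0.5246332  0.26664955 0.23207999]
cam [ -77.   66. -378.]
wrist large_0 0.83 [278. 155.] [-38.0, 14.0] [-41.0, 17.0] [-42.0, 18.0] [-40.0, 16.0] [-48.0, 27.0]
wrist large_0 0.73 [226. 206.] [30.0, -60.0] [24.0, -52.0] [21.0, -49.0] [26.0, -55.0] [3.0, -28.0]
wrist large_0 0.59 [253. 183.] [-1.0, -22.0] [-6.0, -16.0] [-8.0, -14.0] [-4.0, -18.0] [-21.0, 1.0]
wrist sieve_grip 0.93 [241. 196.] [17.0, -39.0] [11.0, -32.0] [8.0, -30.0] [13.0, -35.0] [-8.0, -12.0]
wrist sieve 0.66 [257. 179.] [-6.0, -16.0] [-10.0, -11.0] [-12.0, -9.0] [-9.0, -12.0] [-24.0, 5.0]
wrist sieve 0.42 [243. 195.] [15.0, -36.0] [9.0, -29.0] [7.0, -27.0] [11.0, -32.0] [-9.0, -10.0]
side small_0 0.47 [326. 298.] [31.0, 14.0] [25.0, 27.0] [22.0, 32.0] [27.0, 22.0] [5.0, 69.0]
side large_0 0.58 [342. 265.] [34.0, -76.0] [28.0, -59.0] [25.0, -53.0] [30.0, -65.0] [8.0, -7.0]
side large_0 0.53 [347. 285.] [5.0, -32.0] [-0.0, -17.0] [-3.0, -11.0] [1.0, -22.0] [-17.0, 30.0]
side large_0 0.46 [359. 306.] [-37.0, 3.0] [-41.0, 17.0] [-43.0, 23.0] [-40.0, 12.0] [-53.0, 60.0]
side sieve_grip 0.6 [346. 265.] [27.0, -79.0] [21.0, -62.0] [18.0, -55.0] [23.0, -68.0] [1.0, -10.0]
side sieve 0.64 [367. 180.] [90.0, -373.0] [81.0, -346.0] [78.0, -335.0] [84.0, -355.0] [55.0, -261.0]
side sieve 0.58 [348. 293.] [-5.0, -16.0] [-10.0, -2.0] [-12.0, 4.0] [-8.0, -7.0] [-26.0, 43.0]
```

Request:
jog_arm([
  [0, -4, 0, 0, 0, 0, 0.6],
  [0, -4, 0, 0, 0, 0, 0.6],
  [0, -4, 0, 0, 0, 0, 0.6],
  [0, -2, 0, 0, 0, 0, 0.6],
  [0, 0, 0, 0, 0, 0, 0.6],
])

```text
time_s: 23.9
position: [0.4907, 0.1235, 0.2299]
ee_rot: [[-0.974, 0.225, -0.001], [0.225, 0.974, -0.001], [0.001, -0.001, -1.0]]
ft_force: [0.7, -0.7, -0.6]
opening: 0.0553
grasp_force: 0.0
```

```bash
python3 b2.py
```

```text
23.9 [0.49073193 0.12345869 0.22993133]
cam [ -77.  -74. -379.]
wrist small_0 0.48 [406. 179.] [-4.0, 47.0] [-9.0, 39.0] [-11.0, 36.0] [-7.0, 42.0] [-23.0, 16.0]
wrist small_0 0.46 [380. 203.] [28.0, 13.0] [22.0, 8.0] [19.0, 6.0] [24.0, 10.0] [1.0, -9.0]
wrist small_0 0.39 [403. 196.] [19.0, 45.0] [13.0, 37.0] [11.0, 35.0] [15.0, 40.0] [-6.0, 14.0]
wrist large_0 0.73 [405. 160.] [-30.0, 44.0] [-33.0, 37.0] [-34.0, 34.0] [-32.0, 39.0] [-42.0, 14.0]
wrist large_0 0.71 [350. 211.] [40.0, -27.0] [33.0, -30.0] [30.0, -31.0] [36.0, -29.0] [10.0, -39.0]
wrist large_0 0.68 [375. 185.] [4.0, 6.0] [-1.0, 1.0] [-3.0, -1.0] [0.0, 3.0] [-17.0, -14.0]
wrist sieve_grip 0.96 [386. 197.] [20.0, 22.0] [14.0, 16.0] [11.0, 13.0] [16.0, 18.0] [-5.0, -3.0]
wrist sieve 0.77 [371. 183.] [-0.0, 1.0] [-5.0, -4.0] [-7.0, -6.0] [-4.0, -2.0] [-20.0, -19.0]
side large_0 0.51 [360. 305.] [-38.0, -0.0] [-42.0, 14.0] [-43.0, 19.0] [-40.0, 9.0] [-54.0, 57.0]
side large_0 0.44 [340. 266.] [37.0, -72.0] [30.0, -55.0] [27.0, -49.0] [32.0, -61.0] [10.0, -4.0]
side sieve_grip 0.6 [349. 266.] [21.0, -81.0] [15.0, -64.0] [12.0, -58.0] [17.0, -70.0] [-4.0, -12.0]
side sieve 0.67 [294. 201.] [230.0, -212.0] [216.0, -190.0] [211.0, -182.0] [221.0, -198.0] [174.0, -123.0]
side sieve 0.55 [346. 290.] [1.0, -19.0] [-4.0, -5.0] [-6.0, 1.0] [-2.0, -10.0] [-20.0, 41.0]
```

Request:
jog_arm([
  [0, 0, 0, 0, 0, 0, 0.6],
  [0, 0, 0, 0, 0, 0, 0.6],
])

```text
time_s: 24.57
position: [0.4921, 0.1271, 0.2299]
ee_rot: [[-0.975, 0.222, -0.0], [0.222, 0.975, -0.0], [0.0, -0.0, -1.0]]
ft_force: [-0.4, -0.0, -0.2]
opening: 0.0552
grasp_force: 0.0
```

```bash
sed -i 's/vision.get_image("wrist"); vision.get_image("side")/vision.get_image("wrist")/; s/for cam in("wrist","side")/for cam in("wrist",)/' b2.py; python3 b2.py
```

```text
24.5667 [0.49206683 0.12714175 0.22989221]
cam [ -77.  -74. -378.]
wrist small_0 0.53 [401. 197.] [20.0, 42.0] [14.0, 35.0] [11.0, 32.0] [16.0, 38.0] [-5.0, 12.0]
wrist small_0 0.43 [402. 180.] [-5.0, 41.0] [-9.0, 34.0] [-11.0, 31.0] [-8.0, 36.0] [-24.0, 11.0]
wrist large_0 0.87 [397. 160.] [-31.0, 32.0] [-34.0, 26.0] [-35.0, 23.0] [-33.0, 28.0] [-43.0, 5.0]
wrist large_0 0.54 [343. 208.] [35.0, -37.0] [28.0, -39.0] [26.0, -40.0] [31.0, -38.0] [6.0, -46.0]
wrist large_0 0.52 [370. 189.] [8.0, -1.0] [2.0, -6.0] [0.0, -8.0] [4.0, -4.0] [-14.0, -20.0]
wrist sieve_grip 0.98 [384. 197.] [20.0, 18.0] [14.0, 12.0] [12.0, 10.0] [16.0, 14.0] [-5.0, -6.0]
wrist sieve_grip 0.5 [402. 197.] [20.0, 42.0] [14.0, 35.0] [11.0, 32.0] [16.0, 38.0] [-5.0, 12.0]
wrist sieve 0.55 [369. 182.] [-1.0, -4.0] [-6.0, -8.0] [-8.0, -10.0] [-4.0, -7.0] [-21.0, -22.0]
```

Request:
jog_arm([
  [2, 2.5, 0, 0, 0, 0, 0.6],
  [2, 0, 0, 0, 0, 0, 0.6],
  [2, 0, 0, 0, 0, 0, 0.6],
  [0, 0, 0, 0, 0, 0, 0.6],
  [0, 0, 0, 0, 0, 0, 0.6],
  [0, 0, 0, 0, 0, 0, 0.6],
])

```text
time_s: 25.32
position: [0.44, 0.1647, 0.2303]
ee_rot: [[-0.975, 0.222, 0.001], [0.222, 0.975, 0.0], [-0.001, 0.001, -1.0]]
ft_force: [-0.4, -0.3, 0.4]
opening: 0.0553
grasp_force: 0.0
```

```bash
python3 b2.py
```

```text
25.3167 [0.43997498 0.16465142 0.23033992]
cam [-136.  -49. -379.]
wrist small_0 0.38 [378. 232.] [12.0, 39.0] [3.0, 34.0] [-1.0, 31.0] [6.0, 35.0] [-26.0, 16.0]
wrist small_0 0.35 [379. 219.] [-7.0, 38.0] [-15.0, 33.0] [-18.0, 31.0] [-12.0, 35.0] [-40.0, 16.0]
wrist large_0 0.72 [348. 229.] [8.0, -4.0] [-1.0, -7.0] [-5.0, -8.0] [2.0, -6.0] [-29.0, -16.0]
wrist large_0 0.65 [321. 252.] [43.0, -43.0] [32.0, -44.0] [28.0, -44.0] [36.0, -43.0] [-3.0, -45.0]
wrist large_0 0.52 [378. 205.] [-28.0, 36.0] [-35.0, 30.0] [-37.0, 28.0] [-32.0, 32.0] [-56.0, 14.0]
wrist sieve_grip 0.69 [357. 251.] [41.0, 9.0] [30.0, 5.0] [26.0, 4.0] [34.0, 7.0] [-5.0, -6.0]
wrist sieve 0.71 [349. 224.] [-0.0, -4.0] [-9.0, -6.0] [-12.0, -8.0] [-6.0, -5.0] [-35.0, -15.0]
```

Request:
jog_arm([
  [-2, 4, 0, 0, 0, 0, 0.6],
  [-2, 4, 0, 0, 0, 0, 0.6],
  [0, 3, 0, 0, 0, 0, 0.6],
  [0, 0, 0, 0, 0, 0, 0.6],
  [0, 0, 0, 0, 0, 0, 0.6],
  [0, 0, 0, 0, 0, 0, 0.6],
])

```text
time_s: 26.07
position: [0.4983, 0.2577, 0.2294]
ee_rot: [[-0.975, 0.222, -0.001], [0.222, 0.975, -0.001], [0.001, -0.001, -1.0]]
ft_force: [-0.7, -0.7, -0.8]
opening: 0.0551
grasp_force: 0.0
```

```bash
python3 b2.py; python3 - <<'E'
from h import *
save("wrist","w9",(140,100,460,300))
p=vision.camera_params("wrist");R=np.array([[-.975,.222,0],[.222,.975,0],[0,0,-1]]); c=np.array([.5082,.1995,0])
im=np.array(vision.get_image("wrist")).astype(int)
# rectify plate plane z=.036 to grid: print mean brightness, x -48..48 (rows, step 6), y -62..62 (cols, step 4), sieve at s=-7
for x in range(-46,48,5):
  L=[]
  for y in range(-60,61,4):
    X=c+R@np.array([-x/1000,(y-7)/1000,0]); X[2]=.040
    u=proj("wrist",X)[0].round().astype(int); L.append(im[u[1],u[0]].mean())
  print("%4d "%x+" ".join("%3d"%v for v in L))
E
```

```text
26.0667 [0.49831126 0.25769794 0.22943056]
cam [-100.   55. -378.]
wrist large_0 0.84 [294. 176.] [-32.0, 24.0] [-36.0, 26.0] [-38.0, 26.0] [-35.0, 25.0] [-50.0, 32.0]
wrist large_0 0.53 [266. 204.] [7.0, -15.0] [-0.0, -11.0] [-3.0, -9.0] [2.0, -12.0] [-21.0, 3.0]
wrist large_0 0.5 [244. 228.] [41.0, -48.0] [33.0, -42.0] [29.0, -39.0] [36.0, -44.0] [5.0, -22.0]
wrist sieve_grip 0.97 [257. 219.] [28.0, -29.0] [20.0, -24.0] [17.0, -22.0] [23.0, -26.0] [-5.0, -7.0]
wrist sieve 0.64 [271. 200.] [0.0, -8.0] [-6.0, -4.0] [-9.0, -2.0] [-4.0, -5.0] [-26.0, 8.0]
 -46  80 113 112 115 111 107  48  46  47  48 114 137 178 111  46  45  46  48 114 109 110  61  35  35  33  33 114 112 116 111 111
 -41 104 115 113 115 111 112  48  47  46  76 116 190 168  72  47  47  47  68 115 112 102  83  88  80  71  51  37 112 115 114 110
 -36  94 115 111 117 114 160  46  45  44  56 116 192 139  91  45  46  47  75 115 110  85  83  87  82  72  55  30 113 129 157 111
 -31  68 114 114 116 112 187  46  46  47  66 196 184 125 190  47  49  48  81 195 188  89  67  78  73  64  44  59 112 116 190 190
 -26  94 117 114 116 112
[... 1210 characters left out ...]
 99 194 191 191 191  49  49  48  47 117 115 127 194 191
  24 112 121 120 120  82  84  78  63  53  28  25  24  20  13  27  49  46 108 195 190 190 187  49  48  49  63 118 115 128 194 193
  29 112 122 121  95  88  88  81  68  52  25  26  23  16  14  19  48  48  82 195 188 189 184  48  49  48  64 118 113 115 195 192
  34  75 123 120 120  84  82  75  61  32  27  25  21  17  14  14  42  40  62 195 190 190 184  39  38  38  63 117 113 129 195 193
  39  93  96  96  97  67  66  61  49  46  28  26  27  50  69  67  19  19 125 158 154 154 148  97  71  74  77 100  98  98 161 158
  44  70  70  69 105 118 117 113 104 102  28  73  85  84  84  62  18  20 107 119 120 118  90  70  72  72  72  72 104 120 120 120
```

```bash
cat > mp.py <<'E'
from h import *
R=np.array([[-.975,.222,0],[.222,.975,0],[0,0,-1]]); c=np.array([.5082,.1995,0])
im=np.array(vision.get_image("wrist")).astype(int)
for x in range(-46,48,5):
  L=[]
  for y in range(-60,61,4):
    X=c+R@np.array([-x/1000,(y-7)/1000,0]); X[2]=.040
    u=proj("wrist",X)[0].round().astype(int); L.append(im[u[1],u[0]].mean())
  print("%4d "%x+" ".join("%3d"%v for v in L))
E
```

Request:
jog_arm([
  [0, -4, 0, 0, 0, 0, 0.6],
  [0, -4, 0, 0, 0, 0, 0.6],
  [0, -4, 0, 0, 0, 0, 0.6],
  [0, -2, 0, 0, 0, 0, 0.6],
  [0, 0, 0, 0, 0, 0, 0.6],
  [0, 0, 0, 0, 0, 0, 0.6],
  [0, 0, 0, 0, 0, 0, 0.6],
])

```text
time_s: 27.0
position: [0.4681, 0.1221, 0.2304]
ee_rot: [[-0.975, 0.223, 0.001], [0.223, 0.975, 0.001], [-0.001, 0.001, -1.0]]
ft_force: [0.1, 0.6, -0.2]
opening: 0.0554
grasp_force: 0.0
```

```bash
python3 mp.py; python3 b2.py
```

```text
-46  94 105 107 106 103  43  44  40  80 109 103 104 103  75  42  41  40  95 178 166 100  65  33  34  35  31  56 106 106 104  98
 -41  94 106 106 106 104  40  42  43  43 106 102 104 104  64  44  43  43 107 150 176 105  39  69  90  81  74  59  59 106 104  77
 -36  92 104 105 107 145  39  42  39  40 148 146 144 143  46  41  40  41 109 126 182 132  36  74  82  81  73  58  43 139 137  88
 -31  92 105 106 105 129  44  43  44  44 184 183 181 180  44  42  42  45 184 168 177 167  37  41  72  69  65  52 102 183 179 132
 -26  92 103 106 107 177  42  43  42  48 184 183 179 179  41  43  43  44 179 180 182 194  99  41  44  45  51 101 104 118 177 111
 -21  92 105 108 107 129  42  42  43  63 186 183 182 179 107  43  58  76 189 184 184 183  84  42  48  74 106 134 143 184 179 142
 -16  96 106 107 107 129  42  44  43  76 186 181 180 178  61  43  47  67 156  52 171 190  58  42 107 121 166 184 182 183 178 110
 -11  98 105 108 105 105  42  43  44  63 183 184 180 171  59  68  68  61  14  16  20  18  18  18  98 129 179 182 180 183 180 117
  -6  99 105 106 109 127  48  43  46  76 184 184 181 119  68  71  82 
[... 1597 characters left out ...]
 [-3.0, -17.0]
wrist small_0 0.42 [407. 209.] [14.0, 42.0] [7.0, 34.0] [4.0, 31.0] [10.0, 37.0] [-15.0, 9.0]
wrist small_0 0.36 [409. 195.] [-6.0, 43.0] [-12.0, 35.0] [-14.0, 32.0] [-10.0, 38.0] [-30.0, 10.0]
wrist large_0 0.57 [405. 176.] [-33.0, 35.0] [-37.0, 28.0] [-39.0, 25.0] [-36.0, 31.0] [-50.0, 5.0]
wrist large_0 0.53 [377. 204.] [7.0, -1.0] [-0.0, -6.0] [-3.0, -8.0] [2.0, -4.0] [-21.0, -22.0]
wrist large_0 0.51 [350. 224.] [36.0, -36.0] [28.0, -39.0] [24.0, -40.0] [31.0, -38.0] [1.0, -48.0]
wrist sieve_grip 0.64 [391. 218.] [27.0, 20.0] [19.0, 14.0] [16.0, 11.0] [22.0, 16.0] [-6.0, -7.0]
wrist sieve 0.57 [375. 199.] [-1.0, -4.0] [-7.0, -9.0] [-9.0, -11.0] [-5.0, -7.0] [-26.0, -24.0]
```

Request:
jog_arm([
  [-0.6, 2.5, 0, 0, 0, 0, 0.9],
  [-0.8, 3.2, 2, 0, 0, 0, 0.9],
  [-0.4, 2.0, 3, 0, 0, 0, 0.9],
  [0, 0, 2.5, 0, 0, 0, 0.9],
  [0, 0, 0, 0, 0, 0, 0.7],
  [0, 0, 0, 0, 0, 0, 0.6],
])

```text
time_s: 27.8
position: [0.5011, 0.1928, 0.154]
ee_rot: [[-0.975, 0.221, -0.003], [0.221, 0.975, -0.001], [0.003, -0.002, -1.0]]
ft_force: [0.2, -1.1, 0.4]
opening: 0.0703
grasp_force: 0.0
```

Request:
jog_arm([
  [-0.1, 0.1, 2, 0, 0, 0, 0.5],
  [0, 0, 1.7, 0, 0, 0, 0.4],
  [0, 0, 0.6, 0, 0, 0, 0.35],
  [0, 0, 0.15, 0, 0, 0, 0.3],
  [0, 0, 0, 0, 0, 0, 0.05],
  [0, 0, 0, 0, 0, 0, 0.05],
  [0, 0, 0, 0, 0, 0, 0.05],
  [0, 0, 0, 0, 0, 0, 0.05],
], force=25)

```text
time_s: 28.47
position: [0.504, 0.1937, 0.1115]
ee_rot: [[-0.975, 0.222, 0.001], [0.222, 0.975, 0.001], [-0.001, 0.001, -1.0]]
ft_force: [-0.1, 0.4, 0.0]
opening: 0.017
grasp_force: 0.0
```

Request:
jog_arm([
  [0, 0, 0, 0, 0, 0, 0.05],
  [0, 0, 0, 0, 0, 0, 0.05],
  [0, 0, 0, 0, 0, 0, 0.05],
  [0, 0, 0, 0, 0, 0, 0.05],
])

```text
time_s: 28.8
position: [0.5039, 0.1937, 0.1114]
ee_rot: [[-0.975, 0.222, 0.001], [0.222, 0.975, 0.0], [-0.001, 0.0, -1.0]]
ft_force: [-0.5, -0.9, 6.6]
opening: 0.016
grasp_force: 25.0
```

```bash
cat > rel.py <<'E'
from h import *
s=telemetry.observe();p=np.array(s["position"]);R=np.array(s["ee_rot"]);print(s["time_s"],p,s["ft_force"],s["opening"],s["grasp_force"],R[:,1])
vision.get_image("wrist")
for n,z in (("sieve",.083),("sieve_grip",.003),("sieve_floor",.075)):
  for q in vision.pinpoint(n,"wrist")[:1]:
    X=atz("wrist",q["at"],p[2]-z); print(n,round(q["conf"],2),"tool mm",1000*(R.T@(X-p))[:2])
E
python3 rel.py
```

```text
28.8 [0.5039276  0.19365579 0.11135861] [-0.47273669 -0.87979116  6.60058808] 0.015968814037427777 25.001160800457 [2.22078089e-01 9.75028781e-01 4.46094460e-04]
sieve 0.74 tool mm [4.71118153 0.97003611]
sieve_grip 0.75 tool mm [3.30787428 0.34938509]
```

Request:
jog_arm([
  [0, 0, -0.3, 0, 0, 0, 0.05],
  [0, 0, -0.6, 0, 0, 0, 0.05],
  [0, 0, -1.0, 0, 0, 0, 0.05],
  [0, 0, -1.5, 0, 0, 0, 0.05],
  [0, 0, -1.5, 0, 0, 0, 0.05],
  [0, 0, -1.5, 0, 0, 0, 0.05],
  [0, 0, -1.0, 0, 0, 0, 0.05],
  [0, 0, -0.6, 0, 0, 0, 0.05],
])

```text
time_s: 29.67
position: [0.5039, 0.1938, 0.1922]
ee_rot: [[-0.975, 0.222, 0.002], [0.222, 0.975, 0.001], [-0.002, 0.001, -1.0]]
ft_force: [0.5, -0.4, -5.8]
opening: 0.0158
grasp_force: 25.0
```

```bash
python3 rel.py
```

```text
29.6667 [0.50392152 0.1937799  0.19222727] [ 0.49871764 -0.37718513 -5.81183519] 0.015822041625222133 24.999151825904846 [0.22210997 0.97502109 0.00101586]
sieve 0.71 tool mm [4.29667424 1.27498086]
sieve_grip 0.96 tool mm [ 6.26300721 -0.03392454]
sieve_floor 0.6 tool mm [ 4.60238954 -0.28813361]
```

Request:
jog_arm([
  [-0.25, -1, 0, 0, 0, 0, 0.05],
  [-0.5, -2, 0, 0, 0, 0, 0.05],
  [-0.75, -3, 0, 0, 0, 0, 0.05],
  [-0.75, -3, 0, 0, 0, 0, 0.05],
  [-0.75, -3, 0, 0, 0, 0, 0.05],
  [-0.75, -3, 0, 0, 0, 0, 0.05],
  [-0.75, -3, 0, 0, 0, 0, 0.05],
  [-0.75, -3, 0, 0, 0, 0, 0.05],
])

```text
time_s: 30.53
position: [0.507, -0.0249, 0.1897]
ee_rot: [[-0.975, 0.222, -0.001], [0.222, 0.975, -0.0], [0.001, -0.0, -1.0]]
ft_force: [0.7, 0.1, -4.6]
opening: 0.0158
grasp_force: 25.0
```

Request:
jog_arm([
  [-0.75, -3, 0, 0, 0, 0, 0.05],
  [-0.75, -3, 0, 0, 0, 0, 0.05],
  [-0.75, -3, 0, 0, 0, 0, 0.05],
  [-0.75, -3, 0, 0, 0, 0, 0.05],
  [-0.6, -2.2, 0, 0, 0, 0, 0.05],
  [-0.4, -1.5, 0, 0, 0, 0, 0.05],
  [-0.1, -0.5, 0, 0, 0, 0, 0.05],
  [0, 0, 0, 0, 0, -1, 0.05],
])

```text
time_s: 31.2
position: [0.5111, -0.1912, 0.1897]
ee_rot: [[-0.978, 0.207, -0.001], [0.207, 0.978, 0.0], [0.001, 0.0, -1.0]]
ft_force: [-0.2, 0.7, -4.7]
opening: 0.016
grasp_force: 25.0
```

Request:
jog_arm([
  [0, 0, 0, 0, 0, -1.7, 0.05],
  [0, 0, 0, 0, 0, -2, 0.05],
  [0, 0, 0, 0, 0, -2, 0.05],
  [0, 0, 0, 0, 0, -2, 0.05],
  [0, 0, 0, 0, 0, -2, 0.05],
  [0, 0, 0, 0, 0, -1.7, 0.05],
  [0, 0, 0, 0, 0, 0, 0.05],
  [0, 0, 0, 0, 0, 0, 0.05],
])

```text
time_s: 31.87
position: [0.5116, -0.189, 0.1902]
ee_rot: [[-1.0, 0.007, -0.001], [0.007, 1.0, 0.0], [0.001, 0.0, -1.0]]
ft_force: [0.0, 0.5, -4.2]
opening: 0.0158
grasp_force: 25.0
```

```bash
cat >> rel.py <<'E'
for cam in("wrist","side","top"):
  vision.get_image(cam)
  for q in vision.pinpoint("parking_frame",cam)[:2]:
    X=atz(cam,q["at"],0); print(cam,"frame",round(q["conf"],2),np.round(q["at"]),X[:2],"tool mm",1000*(R.T@(X-p))[:2])
  q=vision.silhouettes("parking_frame",cam)
  if q: print(q[0]["conf"],q[0]["box"],q[0]["pixels"].sum()); np.save(f"m_{cam}.npy",q[0]["pixels"])
E
python3 rel.py; python3 - <<'E'
from h import *
vision.get_image("top")
im=np.array(vision.get_image("side"))
for c in("small_0","large_0"):
  print(c,[(round(q["conf"],2),np.round(q["at"]).tolist(),atz("side",q["at"],.011)[:2].round(3)) for q in vision.pinpoint(c,"side")])
E
```

```text
31.8667 [ 0.51161055 -0.18896678  0.19015902] [ 0.03228572  0.49147746 -4.2447992 ] 0.015834805473700073 24.999051690101624 [7.17925078e-03 9.99974111e-01 4.84603530e-04]
sieve_grip 0.64 tool mm [ 3.55176971 -1.25962778]
sieve_floor 0.97 tool mm [ 4.16864675 -0.74318154]
wrist frame 0.97 [312. 190.] [ 0.51418741 -0.19545347] tool mm [-2.77439124 -6.56017526]
wrist frame 0.26 [316. 220.] [ 0.55470344 -0.19056906] tool mm [-43.25430185  -1.38501965]
0.71 [266.3, 141.4, 379.0, 239.7] 2263
side frame 0.93 [370. 180.] [ 0.50664971 -0.20154291] tool mm [  4.71939841 -12.70357217]
0.45 [282.5, 176.1, 305.2, 206.9] 661
top frame 0.71 [390. 223.] [ 0.51055864 -0.18993633] tool mm [ 0.89389175 -1.0692283 ]
0.5 [360.2, 197.2, 384.1, 248.1] 220
small_0 [(0.55, [361.0, 276.0], array([0.48 , 0.138])), (0.45, [326.0, 310.0], array([0.536, 0.233])), (0.43, [338.0, 320.0], array([0.508, 0.25 ])), (0.4, [386.0, 156.0], array([ 0.474, -0.311])), (0.37, [330.0, 294.0], array([0.535, 0.197])), (0.35, [365.0, 294.0], array([0.465, 0.181]))]
large_0 [(0.49, [370.0, 144.0], array([ 0.53 , -0.364])), (0.48, [364.0, 134.0], array([ 0.553, -0.416])), (0.47, [388.0, 151.0], array([ 0.469, -0.338]))]
```

Request:
jog_arm([
  [0, 1, 0, 0, 0, 0, 0.05],
  [0, 2.5, 0, 0, 0, 0, 0.05],
  [0, 3.5, 0, 0, 0, 0, 0.05],
  [0, 3.5, 0, 0, 0, 0, 0.05],
  [0, 3.0, 0, 0, 0, 0, 0.05],
  [0, 1.5, 0, 0, 0, 0, 0.05],
  [0, 0.5, 0, 0, 0, 0, 0.05],
  [0, 0, 0, 0, 0, 0, 0.05],
])

```text
time_s: 33.38
position: [0.513, -0.0334, 0.1905]
ee_rot: [[-1.0, 0.005, 0.0], [0.005, 1.0, 0.0], [-0.0, 0.0, -1.0]]
ft_force: [-0.7, -1.3, -5.5]
opening: 0.0157
grasp_force: 25.0
```

Request:
jog_arm([
  [0, 0, 0, 0, 0, 0, 0.05],
  [0, 0, 0, 0, 0, 0, 0.05],
  [0, 0, 0, 0, 0, 0, 0.05],
])

```text
time_s: 33.63
position: [0.5132, -0.0358, 0.1905]
ee_rot: [[-1.0, 0.009, -0.0], [0.009, 1.0, -0.0], [0.0, -0.0, -1.0]]
ft_force: [0.5, -0.1, -4.9]
opening: 0.0157
grasp_force: 25.0
```

```bash
cat > fit.py <<'E'
from h import *
from scipy.optimize import minimize
s=telemetry.observe();p=np.array(s["position"]);print(s["time_s"],p,np.array(s["ee_rot"])[:,1])
def hull(cx,cy,a):
    c,sn=np.cos(a),np.sin(a);P=[]
    for z in(0,.023):
        for x in(-.0605,.0605):
            for y in(-.0745,.0745):P.append([cx+c*x-sn*y,cy+sn*x+c*y,z])
    return P
for cam in("wrist","top","side"):
  vision.get_image(cam)
  for q in vision.pinpoint("parking_frame",cam)[:1]: print(cam,"pin",round(q["conf"],2),atz(cam,q["at"],0)[:2])
  q=vision.silhouettes("parking_frame",cam)
  if not q: continue
  m=q[0]["pixels"].astype(np.uint8);S=4
  l,t,r,b=[int(v) for v in q[0]["box"]];l-=12;t-=12;r+=12;b+=12
  M=cv2.resize(m[t:b,l:r],None,fx=S,fy=S,interpolation=cv2.INTER_NEAREST)
  def cost(v):
    u=proj(cam,hull(*v));u=((u-[l,t]+.5)*S*16).astype(np.int32)
    I=np.zeros_like(M);cv2.fillConvexPoly(I,cv2.convexHull(u),1,shift=4)
    return float((I!=M).sum())/M.sum()
  best=min((minimize(cost,[.512,-.192,a0],method="Nelder-Mead",options=dict(initial_simplex=[[.512,-.192,a0],[.518,-.192,a0],[.512,-.186,a0],[.512,-.192,a0+.05]])) for a0 in(-.03,.02)),key=lambda r:r.fun)
  print(cam,q[0]["conf"],"fit",best.x,np.degrees(best.x[2]),best.fun,q[0]["box"])
E
python3 fit.py
```

```text
33.6333 [ 0.51315691 -0.03579562  0.19046879] [ 8.71804311e-03  9.99961978e-01 -1.96058016e-04]
wrist pin 0.8 [ 0.51105348 -0.19403868]
wrist 0.79 fit [ 0.51303199 -0.19940738  0.0195165 ] 1.118213342388819 0.25180538112259687 [114.9, 139.8, 244.8, 242.6]
top pin 0.97 [ 0.51407295 -0.19223074]
top 0.75 fit [ 0.51062206 -0.19268413  0.00230177] 0.13188174473976366 0.4294829842931937 [381.7, 195.9, 421.7, 250.2]
side 0.67 fit [ 0.62466667 -0.38133333  0.37      ] 21.199438419840458 1.0 [343.2, 174.9, 385.4, 192.5]
```

Request:
jog_arm([
  [0, 1, 0, 0, 0, 0, 0.05],
  [0, 2.2, 0, 0, 0, 0, 0.05],
  [0, 2.2, 0, 0, 0, 0, 0.05],
  [0, 1.6, 0, 0, 0, 0, 0.05],
  [0, 0.8, 0, 0, 0, 0, 0.05],
  [0, 0, 0, 0, 0, 0, 0.05],
  [0, 0, 0, 0, 0, 0, 0.05],
  [0, 0, 0, 0, 0, 0, 0.05],
])

```text
time_s: 34.75
position: [0.5137, 0.0426, 0.1905]
ee_rot: [[-1.0, 0.007, -0.0], [0.007, 1.0, -0.0], [0.0, -0.0, -1.0]]
ft_force: [0.5, -0.5, -4.8]
opening: 0.0158
grasp_force: 25.0
```

```bash
cat >> fit.py <<'E'
  np.save(f"mask_{cam}.npy",m)
  cv2.imwrite(f"pics/f_{cam}.png",np.array(vision.get_image(cam))[:,:,::-1])
  c=max(cv2.findContours(m,0,1)[0],key=len); print(cam,"poly",cv2.approxPolyDP(c,2.5,True)[:,0].tolist())
E
python3 fit.py
```

```text
34.75 [0.51369957 0.04263699 0.1904603 ] [ 7.45738827e-03  9.99972125e-01 -3.68892109e-04]
wrist pin 0.87 [ 0.50816704 -0.1965674 ]
wrist 0.71 fit [ 0.512 -0.192 -0.03 ] -1.7188733853924696 1.0 [345.1, 102.7, 577.8, 267.5]
wrist poly [[364, 107], [357, 142], [398, 142], [404, 145], [403, 157], [410, 164], [406, 232], [505, 252], [508, 264], [513, 267], [529, 264], [567, 176], [578, 159], [576, 151], [558, 150], [409, 112], [401, 105], [390, 108], [370, 104]]
top pin 0.83 [ 0.51985191 -0.19101161]
top 0.83 fit [ 0.51089741 -0.19099729  0.00797806] 0.4571093249314757 0.024424808269423143 [358.7, 197.3, 422.1, 252.3]
top poly [[361, 200], [362, 247], [404, 247], [422, 243], [419, 199]]
side pin 0.87 [ 0.51483586 -0.193328  ]
side 0.96 fit [ 0.63444444 -0.13955556 -0.89666667] -51.37521563006383 1.0 [369.3, 159.2, 394.6, 187.5]
side poly [[377, 161], [372, 169], [372, 178], [385, 181], [389, 186], [392, 164]]
```

```bash
python3 - <<'E'
t=open("fit.py").read()
t=t.replace('  if not q: continue','  e=proj(cam,[.512,-.192,.01])[0]\n  q=[k for k in q if abs((k["box"][0]+k["box"][2])/2-e[0])<25 and k["pixels"].sum()>800]\n  print(cam,e,len(q))\n  if not q: continue')
open("fit.py","w").write(t)
E
python3 fit.py
```

```text
35.35 [0.51375343 0.04304781 0.19048558] [7.65818942e-03 9.99970676e-01 1.04675411e-05]
wrist pin 0.67 [ 0.51789128 -0.19660472]
wrist [126.42618705 190.3811309 ] 1
wrist 0.58 fit [ 0.51307928 -0.19414903  0.0100495 ] 0.5757937527261666 0.023374511056118784 [48.0, 137.2, 194.3, 243.5]
wrist poly [[179, 140], [54, 144], [49, 154], [71, 234], [80, 239], [122, 242], [180, 240], [192, 233]]
top pin 0.71 [ 0.51960317 -0.1862179 ]
top [391.01220107 222.10397646] 1
top 0.62 fit [ 0.51053994 -0.19173366  0.01630924] 0.9344504766648287 0.027969380888290714 [358.6, 196.5, 422.7, 251.6]
top poly [[420, 200], [363, 199], [362, 246], [419, 246], [422, 242]]
side pin 0.74 [ 0.51740319 -0.18958953]
side [367.62328367 178.65206582] 0
```

Request:
jog_arm([
  [0, -1, 0, 0, 0, 0, 0.05],
  [0, -2.5, 0, 0, 0, 0, 0.05],
  [-0.1, -3.5, 0, 0, 0, 0, 0.05],
  [-0.1, -3.5, 0, 0, 0, 0, 0.05],
  [-0.1, -3.5, 0, 0, 0, 0, 0.05],
  [-0.1, -3.5, 0, 0, 0, 0, 0.05],
  [-0.1, -3, 0, 0, 0, 0, 0.05],
  [0, -2, 0, 0, 0, 0, 0.05],
])

```text
time_s: 36.57
position: [0.5168, -0.1855, 0.1906]
ee_rot: [[-1.0, 0.009, 0.001], [0.009, 1.0, -0.001], [-0.001, -0.001, -1.0]]
ft_force: [-0.4, 0.6, -5.5]
opening: 0.0159
grasp_force: 25.0
```

Request:
jog_arm([
  [0, -0.9, 0, 0, 0, 0, 0.05],
  [0, -0.2, 0.5, 0, 0, -0.5, 0.05],
  [0, 0, 1.0, 0, 0, -0.5, 0.05],
  [0, 0, 1.5, 0, 0, 0, 0.05],
  [0, 0, 1.5, 0, 0, 0, 0.05],
  [0, 0, 1.0, 0, 0, 0, 0.05],
  [0, 0, 0.5, 0, 0, 0, 0.05],
  [0, 0, 0, 0, 0, 0, 0.05],
])

```text
time_s: 37.23
position: [0.5161, -0.1918, 0.129]
ee_rot: [[-1.0, -0.011, -0.002], [-0.011, 1.0, 0.001], [0.002, 0.001, -1.0]]
ft_force: [-0.6, 0.6, -4.6]
opening: 0.0159
grasp_force: 25.0
```

```bash
python3 rel.py 2>&1 | grep -v Trace
```

```text
37.2333 [ 0.51611361 -0.19177612  0.12897305] [-0.56866822  0.56950855 -4.61161285] 0.01589378927639288 24.999228715896606 [-0.01105272  0.99993831  0.00110188]
sieve_grip 0.6 tool mm [ 2.18642479 -1.47496259]
sieve_floor 0.73 tool mm [ 2.71446394 -3.57874306]
wrist frame 0.64 [315. 197.] [ 0.51389208 -0.19484122] tool mm [ 1.93763329 -3.18246276]
wrist frame 0.53 [315. 218.] [ 0.53715906 -0.19402948] tool mm [-21.3368262   -2.62794455]
0.82 [235.6, 136.8, 400.5, 258.4] 3076
side frame 0.82 [368. 182.] [ 0.51113929 -0.1910154 ] tool mm [4.64795059 0.67354587]
0.92 [342.6, 165.5, 390.4, 202.0] 717
top frame 0.78 [388. 222.] [ 0.51357398 -0.18693197] tool mm [2.16827006 4.72981243]
0.58 [360.5, 197.1, 382.3, 248.7] 183
```

```bash
python3 - <<'E'
from h import *
s=telemetry.observe();p=np.array(s["position"]);R=np.array(s["ee_rot"])
m=np.load("m_wrist.npy")
c=np.array([.512,-.193]);T=lambda X:1000*(R.T@(X-p))[:2]
for r in range(140,258,12):
  x=np.where(m[r])[0]
  if len(x): print(r,x.min(),x.max(),T(atz("wrist",[x.min(),r],.023)).round(1),T(atz("wrist",[x.max()+1,r],.023)).round(1))
for col in(250,290,340,380):
  y=np.where(m[:,col])[0]; print(col,y.min(),y.max(),T(atz("wrist",[col,y.min()],.023)).round(1),T(atz("wrist",[col,y.max()+1],.0)).round(1))
for q in vision.silhouettes("sieve","wrist")[:1]:
  m=q["pixels"];print(q["conf"],q["box"])
  for r in(160,180,200,220):
    x=np.where(m[r])[0]
    if len(x):print(r,T(atz("wrist",[x.min(),r],p[2]-.0434)).round(1),T(atz("wrist",[x.max()+1,r],p[2]-.0434)).round(1))
E
```

```text
140 238 393 [ 63.5 -70.7] [63.4 70. ]
164 268 309 [ 41.7 -44.6] [41.6 -5.9]
176 268 325 [ 30.5 -45.1] [30.5  8.9]
188 269 325 [ 19.1 -44.7] [19.  9.]
200 269 364 [  7.4 -45.3] [ 7.3 46.3]
212 270 363 [ -4.7 -44.9] [-4.7 46. ]
224 270 362 [-17.  -45.5] [-17.1  45.6]
236 271 362 [-29.7 -45.1] [-29.7  46.2]
248 356 361 [-42.7  39.7] [-42.7  45.8]
250 138 142 [ 65.2 -59.7] [ 59.3 -65.4]
290 138 142 [ 65.1 -23.7] [ 59.2 -25.9]
340 138 142 [65.  21.2] [59.1 23.2]
380 138 142 [65.1 57.2] [59.2 62.6]
0.73 [224.9, 142.7, 407.9, 307.2]
160 [ 53.6 -63.6] [53.5 63.2]
180 [ 39.6 -64.2] [39.4 64.4]
200 [ 25.  -64.1] [24.9 65. ]
220 [  9.8 -64.7] [ 9.7 64.1]
```

Request:
jog_arm([
  [0, -0.1, 0.5, 0, 0, 0, 0.05],
  [0, 0, 0.8, 0, 0, 0, 0.05],
  [0, 0, 0.7, 0, 0, 0, 0.05],
  [0, 0, 0.4, 0, 0, 0, 0.05],
  [0, 0, 0.3, 0, 0, 0, 0.05],
  [0, 0, 0, 0, 0, 0, 0.05],
])

```text
time_s: 38.43
position: [0.5164, -0.1937, 0.1024]
ee_rot: [[-1.0, -0.01, -0.002], [-0.01, 1.0, 0.001], [0.002, 0.001, -1.0]]
ft_force: [-0.5, -0.1, -4.4]
opening: 0.0158
grasp_force: 25.0
```

Request:
jog_arm([
  [0, 0, 0.15, 0, 0, 0, 0.05],
  [0, 0, 0.15, 0, 0, 0, 0.05],
  [0, 0, 0.1, 0, 0, 0, 0.05],
  [0, 0, 0, 0, 0, 0, 0.05],
])

```text
time_s: 38.77
position: [0.5169, -0.1939, 0.0994]
ee_rot: [[-1.0, -0.01, -0.0], [-0.01, 1.0, 0.0], [0.0, 0.0, -1.0]]
ft_force: [0.1, 0.5, -5.3]
opening: 0.0156
grasp_force: 25.0
```

Request:
jog_arm([
  [0, 0, 0.15, 0, 0, 0, 0.05],
  [0, 0, 0.2, 0, 0, 0, 0.05],
  [0, 0, 0.15, 0, 0, 0, 0.05],
  [0, 0, 0.1, 0, 0, 0, 0.05],
  [0, 0, 0, 0, 0, 0, 0.05],
])

```text
time_s: 39.18
position: [0.5168, -0.1939, 0.0932]
ee_rot: [[-1.0, -0.01, -0.0], [-0.01, 1.0, 0.0], [0.0, 0.0, -1.0]]
ft_force: [-0.3, -0.0, -5.6]
opening: 0.0158
grasp_force: 25.0
```

In the recess; last 4 mm.

Request:
jog_arm([
  [0, 0, 0.1, 0, 0, 0, 0.05],
  [0, 0, 0.1, 0, 0, 0, 0.05],
  [0, 0, 0.1, 0, 0, 0, 0.05],
  [0, 0, 0.05, 0, 0, 0, 0.05],
  [0, 0, 0, 0, 0, 0, 0.05],
])

```text
time_s: 39.6
position: [0.5169, -0.1939, 0.0899]
ee_rot: [[-1.0, -0.01, -0.0], [-0.01, 1.0, 0.0], [0.0, 0.0, -1.0]]
ft_force: [-0.3, 0.0, -5.3]
opening: 0.0162
grasp_force: 25.0
```

Request:
jog_arm([
  [0, 0, 0.05, 0, 0, 0, 0.05],
  [0, 0, 0.05, 0, 0, 0, 0.05],
  [0, 0, 0, 0, 0, 0, 0.05],
])

```text
time_s: 39.85
position: [0.517, -0.194, 0.0894]
ee_rot: [[-1.0, -0.01, 0.0], [-0.01, 1.0, -0.0], [-0.0, -0.0, -1.0]]
ft_force: [-2.2, 0.2, 2.0]
opening: 0.0159
grasp_force: 25.0
```

Request:
jog_arm([
  [0, 0, 0, 0, 0, 0, 0.3],
  [0, 0, 0, 0, 0, 0, 0.5],
  [0, 0, 0, 0, 0, 0, 0.6],
  [0, 0, 0, 0, 0, 0, 0.6],
  [0, 0, -0.5, 0, 0, 0, 0.6],
  [0, 0, -2, 0, 0, 0, 0.6],
  [0, 0, -3, 0, 0, 0, 0.6],
  [0, 0, -3, 0, 0, 0, 0.6],
])

```text
time_s: 40.52
position: [0.5163, -0.1937, 0.1746]
ee_rot: [[-1.0, -0.01, -0.002], [-0.01, 1.0, 0.001], [0.002, 0.001, -1.0]]
ft_force: [0.7, 0.1, 0.9]
opening: 0.0552
grasp_force: 0.0
```

Request:
jog_arm([
  [0, 0, -3, 0, 0, 0, 0.6],
  [0, 0, -1.5, 0, 0, 0, 0.6],
  [0, 0, 0, 0, 0, 0, 0.6],
  [0, 0, 0, 0, 0, 0, 0.6],
  [0, 0, 0, 0, 0, 0, 0.6],
])

```text
time_s: 40.93
position: [0.5163, -0.1937, 0.2182]
ee_rot: [[-1.0, -0.01, -0.001], [-0.01, 1.0, 0.0], [0.001, 0.0, -1.0]]
ft_force: [-0.6, -0.0, 0.1]
opening: 0.0551
grasp_force: 0.0
```

```bash
python3 - <<'E'
from h import *
s=telemetry.observe();print(s["time_s"],s["position"],s["ft_force"])
vision.get_image("wrist");vision.get_image("side")
for cam,n,z in(("wrist","large_0",.021),("wrist","small_0",.017),("wrist","sieve",.004),("wrist","parking_frame",0),("side","small_0",.011),("side","red_jar",0),("side","white_jar",0),("side","little_beaker",0)):
  print(cam,n,[(round(q["conf"],2),atz(cam,q["at"],z)[:2].round(3).tolist()) for q in vision.pinpoint(n,cam)])
E
```

```text
40.9333 [ 0.5163491  -0.19371708  0.21815372] [-0.57863273 -0.02819618  0.12740963]
wrist large_0 [(0.84, [0.545, -0.227]), (0.79, [0.476, -0.159]), (0.47, [0.514, -0.197])]
wrist small_0 [(0.56, [0.464, 0.181]), (0.52, [0.54, 0.193]), (0.51, [0.512, 0.235]), (0.5, [0.533, -0.193]), (0.41, [0.531, 0.231])]
wrist sieve [(0.79, [0.515, -0.191])]
wrist parking_frame [(0.79, [0.513, -0.198]), (0.27, [0.503, 0.201])]
side small_0 [(0.67, [0.511, -0.175]), (0.62, [0.536, 0.204]), (0.57, [0.507, 0.241]), (0.48, [0.536, 0.233]), (0.43, [0.458, 0.178]), (0.42, [0.474, -0.181]), (0.36, [0.484, 0.133])]
side red_jar [(0.62, [0.717, 0.036])]
side white_jar [(0.71, [0.475, -0.194]), (0.62, [0.68, -0.068])]
side little_beaker [(0.57, [0.676, -0.184])]
```

```bash
python3 -c "
from station import ticket
print(ticket.sign_off())"
```

```text
the job is handed in; nothing more can be done
None
```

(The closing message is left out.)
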